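# Catch the falling lid of the bearing case and lower it shut

## Task

The case on the bench stands open with its heavy lid leaning back, and the checked bearing and washer in it must be covered. From behind, tip the lid gently forward past upright so that it falls towards the case, catch it from beneath on the outside of the fingers well before it shuts, and lower it slowly until it lies fully shut without a knock, then draw the hand clear. Pinch and grasp nothing, and leave everything else on the bench and in the case where it is.

Things in the scene. Friction and masses are not known exactly. Their poses are not given: they have to be found in the camera images.
- case: grey sheet-metal case screwed to the bench, 140 mm front to back (its x) by 200 mm wide (its y) by 65 mm high, open on top, walls 6 mm. Origin at the centre of its underside on the bench; it stands across the bench: its x axis points from its front (to the right as the robot sees it) to its hinge side (to the left). The hinge axis runs along its y at the top of the back wall (x +70 mm, z 65 mm)
- lid_hinge (a point): middle of the lid's hinge axis, 70 mm behind the case centre and 65 mm above the bench
- lid_edge (a point): middle of the free edge of the lid, on its inner face, 162 mm from the hinge axis. The lid is 8 mm thick and 200 mm wide; its bare aluminium inner face (the underside when shut) faces the front of the case when open, its grey outer face points backwards. When shut the edge stands 22 mm out beyond the front wall of the case, so that a finger fits beneath it in front of the case
- lid (a joint): lid angle in rad: 0 shut, 1.57 upright, 1.85 leaning back on its stop; starts at 1.75 to 1.84 and sinks back to the stop. About 0.5 kg with a viscous brake in the hinge; a few newtons tip it from behind. Past upright it falls by itself, slowly at first: from 1.4 rad shut in about 4 s (3 to 6 s), arriving at 0.5 to 0.8 rad/s, a knock, unless held up. It stops when held
- bearing: chrome flange bearing lying in the case, flange 72 mm across, 26 mm high, origin under its centre; leave alone
- washer: bronze thrust washer lying in the case, 60 mm across, 6 mm thick, origin under its centre; leave alone
- mandrel: green anodised mandrel standing upright on a 48 mm foot, 90 mm high, origin under its centre; bystander
- hub: steel wheel hub, flange 110 mm across with five studs, 48 mm high, origin under its centre; bystander
- ring_gauge: steel ring gauge, 70 mm across, 22 mm high, origin under its centre; bystander
- vee_block: dark steel grooved block 50 x 60 x 44 mm, origin under its centre; bystander
- wrench: wrench lying on the bench to the right, under 20 mm high; bystander

How it is judged:
On the way, in this order (a step that is already met when the one before it is completed fails the run):
1. the lid is tipped forward past upright (value of joint lid below 1.5 rad), for 0.1 s.
2. the lid is caught on the fingers from beneath (inner sheet lid_c0), still between 0.25 and 1.2 rad open (contact force between the fingers and lid_c0 above 0.3 N and value of joint lid between 0.25 and 1.2 rad), for 0.15 s.
At the end, for the whole second after the job is handed in: the lid lies shut (under 0.03 rad) and still, and the bearing, washer and all bystanders are within 12 mm of where they were (value of joint lid below 0.03 rad and velocity of joint lid between -0.05 and 0.05 rad/s and not (distance of bearing from where it was at the start of the episode above 0.012 m) and not (distance of washer from where it was at the start of the episode above 0.012 m) and not (distance of mandrel from where it was at the start of the episode above 0.012 m) and not (distance of hub from where it was at the start of the episode above 0.012 m) and not (distance of ring_gauge from where it was at the start of the episode above 0.012 m) and not (distance of vee_block from where it was at the start of the episode above 0.012 m) and not (distance of wrench from where it was at the start of the episode above 0.012 m)); the robot touches nothing.
It fails at once if the lid goes faster than 0.4 rad/s over its last stretch (0.2 to 0.03 rad): a knock (value of joint lid between 0.03 and 0.2 rad and velocity of joint lid below -0.4 rad/s).
It fails at once if the fingers press the lid with more than 20 N (contact force between the fingers and lid_c0 above 20 N or contact force between the fingers and lid_c1 above 20 N).
It fails at once if the lid is pinched: both its faces (inner sheet lid_c0, outer sheet lid_c1) pressed by the fingers at once (contact force between the fingers and lid_c0 above 1.5 N and contact force between the fingers and lid_c1 above 1.5 N).
It fails at once if the case's content or a bystander is moved more than 12 mm (distance of any of bearing, washer, mandrel, hub, ring_gauge, vee_block, wrench from where it was at the start of the episode above 0.012 m).
It also fails if it takes over 64 s, if anything falls off the work surface, if the arm or the gripper's body presses on something with over 40 N, if the wrist force passes 120 N, or if a joint passes its speed limit or range.

## Robot

A 6-joint arm with a two-finger parallel gripper is mounted at the origin on the work surface. World frame = base frame: x ahead of the robot, y to its left, z up, the work surface at z = 0. Lengths are in m, angles in rad, forces in N, time in s.
With the tool pointing down it reaches from about 0.25 to 0.775 m from the base axis. Payload 4 kg.
Tool frame: the origin (TCP) lies on the centre line of the jaws, within the pads' length; the fingertips stand 22 mm ahead of it and the grasp point (between the pads) lies 3 mm ahead of it; z points along the fingers, x is the direction in which the jaws open and shut, and the axes are right-handed (so a half turn about z gives the same grasp; the last joint's range is limited). The gripper opens to 85 mm and grips with 20 to 120 N. Pads are 22 mm wide; open, the fingers measure 114 mm over their backs; the gripper's body (76 mm by 85 mm) begins 54 mm behind the grasp point. The pads swing forward as they close: fully open they stand 13 mm farther back than shut.
Start: joints at [1.205, 0.087, 1.371, -0, 1.684, -0.103], TCP at [0.143, 0.531, 0.214] pointing down, gripper open.
Joint ranges: [-3.1, 3.1], [-0.76, 2.03], [0.27, 2.55], [-1.08, 4.22], [0.17, 2.65], [-2.57, 2.57]. Speed limits (rad/s): [2.79, 2.79, 3.14, 3.14, 3.14, 3.14].

## Interface

Orientations are given as a unit quaternion [w, x, y, z].
In Python, from rig import bot gives the robot as it stands.
- The arm moves only by the shell command python3 -m handwheel 'ROWS' [FORCE]. ROWS is JSON, a list of rows, each an object of numbers: "tx", "ty", "tz": the shift along the tool's x, y, z in mm; "ax", "ay", "az": the turn, a rotation vector about the tool's x, y, z in rad; "claw": the opening in per cent of the stroke, from 0 (shut) to 100 (fully open). In form: [{"tx": .., "ty": .., "tz": .., "ax": .., "ay": .., "az": .., "claw": ..}, ...]. A call has 1 to 12 rows; each row is the pose to reach, as a shift and turn from the pose commanded when the call began, along the tool's axes at that moment; what a row does not reach only later rows make up. A row lasts 1/10 s, in which the tool goes at most 50 mm and 8.59 degrees, less where a joint would pass 70% of its speed; a pose out of reach is approached as far as the arm can. A call with a gripper value outside its range is refused whole. The fingers move at their own pace and stop on an object; FORCE is the grip in N (left out, the last holds). Time passes only in rows, so rows that repeat a pose let the fingers close. It gives the time, the measured TCP pose, the force and the opening at its end, in the units of the state.
- bot.state(): the state, without advancing time (a new reading comes with each control period).
- bot.grab_frame(name): name is "scene" or "side" or "wrist"; returns a dict with "img" (480x640x3 uint8, blue, green, red), "fov_y" (degrees; the focal length in pixels is half the picture's height over the tangent of half this angle, whatever the lens; pixels are square), "cx", "cy" (the principal point, pixels), "k1" (the pictures are not rectified: a ray, as slopes to the right and down, at radius r is drawn at 1 + k1 r^2 times it, then the intrinsics apply), "world_from_camera" (4x4, takes a point from camera to world coordinates). Camera axes: x right, y down, z forward; pixel columns grow to the right and rows downward; lengths in m; the calibration is good to about 2 mm. A picture is of the moment at which its call begins. There is no depth.
- bot.close_job(): hands the job in, once; it reports no verdict.
The state is a dict: "t": time; "q": joint angles; "qd": joint speeds; "joint_efforts": joint torques, N m; "eef_pos": TCP position; "ee_rot": TCP orientation; "wrist_force": force on the tool from outside, world axes, zero at the start; "torque": the same for the moment, N m; "finger_gap": opening from 0.0 (shut) to 1.0 (fully open).
Only numpy, scipy, OpenCV 4.12 (cv2) and the standard library are available. Lean on these libraries where they do the work, as an engineer would, in place of code of your own. Each camera call takes 0.05 s, during which the arm holds its last target.

## Working session

There is one attempt and no reset: what is moved stays moved. The work goes in short steps, Python scripts to look and compute and a shell command to move; the robot and the scene stay as the last step left them, time stands still between calls to the robot, and variables do not carry over. Pictures are saved under pics/ and viewed, and the job is handed in when it is done.

```bash
mkdir -p pics; ls; python3 - <<'E'
from rig import bot
import cv2
print(bot.state())
for n in ("scene","side","wrist"):
    f=bot.grab_frame(n); cv2.imwrite(f"pics/{n}0.png",f["img"]); print(n,f["fov_y"],f["cx"],f["cy"],f["k1"],f["world_from_camera"])
E
```

```text
pics
{'t': 0.0, 'q': array([ 1.20491425e+00,  8.79801430e-02,  1.37225069e+00, -2.39258678e-05,
        1.68362749e+00, -1.03100334e-01]), 'qd': array([ 0.00114374,  0.00031356,  0.00111117, -0.00027372,  0.00043794,
        0.00055662]), 'joint_efforts': array([ 2.38546148e-03, -3.51861870e+01, -3.13276219e+01,  1.24478793e-04,
        1.07426191e-02, -1.05625111e-05]), 'eef_pos': array([0.14268986, 0.53060685, 0.21252726]), 'ee_rot': array([ 6.03122399e-04,  7.93652556e-01,  6.08370230e-01, -9.59007217e-04]), 'wrist_force': array([ 0.6542311 , -0.21435297, -0.19866743]), 'torque': array([0.03134482, 0.01201127, 0.03408396]), 'finger_gap': 0.9994792025518024}
scene 51.335890919734965 331.2567313232814 243.8824223629137 -0.030430260734823526 [[-0.80412477  0.4996284  -0.32210994  0.9259552 ]
 [ 0.59442587  0.66995329 -0.44477013  0.55720229]
 [-0.00642118 -0.54912116 -0.83571808  1.16020636]
 [ 0.          0.          0.          1.        ]]
side 45.7821495816584 334.0633058732261 245.240634827682 -0.004825785433061149 [[ 0.79077065 -0.45451195  0.41000081  0.01644154]
 [-0.61210983 -0.58916593  0.52745148 -0.63158479]
 [ 0.00182551 -0.66805868 -0.74410636  0.92986433]
 [ 0.          0.          0.          1.        ]]
wrist 65.9795779269667 313.042294417804 234.41424295911608 -0.054984714094414175 [[ 0.2602394   0.93182784  0.2529275   0.07971975]
 [ 0.96554036 -0.25041996 -0.0708636   0.54778876]
 [-0.00269458  0.26265322 -0.96488654  0.37207691]
 [ 0.          0.          0.          1.        ]]
```

View pics/scene0.png

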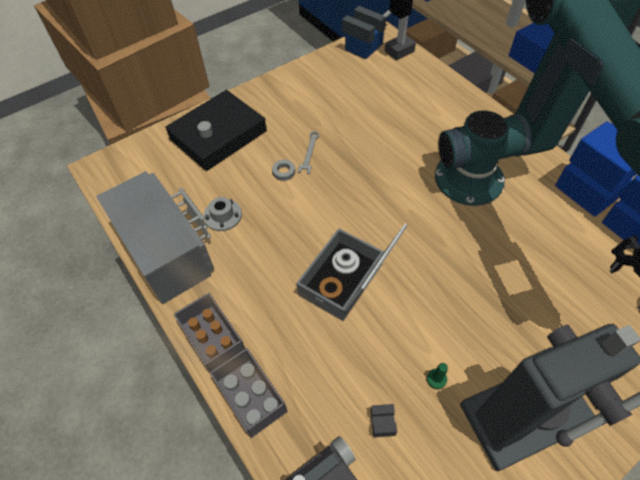

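View pics/side0.png

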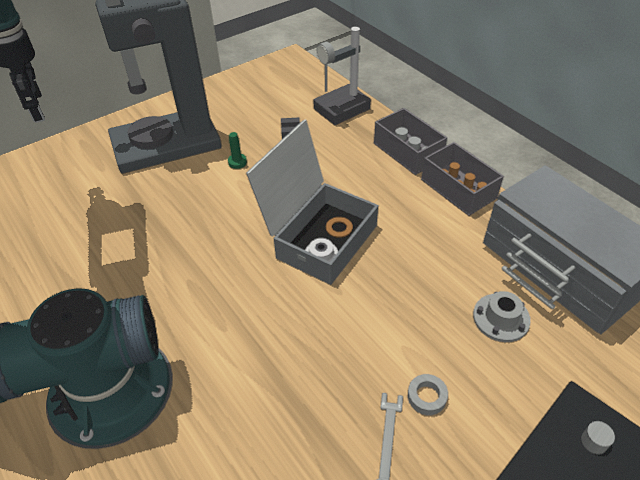

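View pics/wrist0.png

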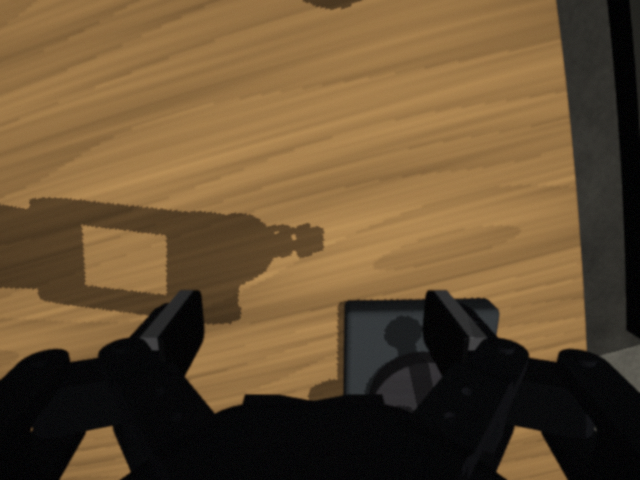

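The scene view shows the open case at about (342,275), with the lid edge-on at (385,258). In the side view the lid's bare inner face is at (288,182) and the case at (325,230). The mandrel is at (237,150), and the arm is at the far left of the bench. Next I'll zoom in for the corners.

```bash
cat > h.py <<'E'
import numpy as np, cv2
from rig import bot
def K(f):
    F=240/np.tan(np.radians(f["fov_y"])/2); return F
def ray(f,u,v):
    F=K(f); d=np.array([(u-f["cx"])/F,(v-f["cy"])/F]); s=d.copy()
    for _ in range(20): s=d/(1+f["k1"]*(s@s))
    M=f["world_from_camera"]; r=M[:3,:3]@np.array([s[0],s[1],1]); return M[:3,3],r/np.linalg.norm(r)
def plane(f,u,v,z):
    o,r=ray(f,u,v); return o+r*(z-o[2])/r[2]
def tri(f1,p1,f2,p2):
    o1,r1=ray(f1,*p1);o2,r2=ray(f2,*p2)
    s=np.linalg.lstsq(np.c_[r1,-r2],o2-o1,rcond=None)[0]
    a=o1+r1*s[0];b=o2+r2*s[1]; return (a+b)/2,np.linalg.norm(a-b)
def proj(f,P):
    M=np.linalg.inv(f["world_from_camera"]); c=M[:3,:3]@np.asarray(P,float)+M[:3,3]; s=c[:2]/c[2]
    s=s*(1+f["k1"]*(s@s)); return s*K(f)+[f["cx"],f["cy"]]
def crop(f,x0,y0,x1,y1,k,name):
    im=cv2.resize(f["img"][y0:y1,x0:x1],None,fx=k,fy=k,interpolation=cv2.INTER_CUBIC)
    for x in range(x0-x0%20+20,x1,20): cv2.putText(im,str(x),((x-x0)*k,10),0,.35,(0,0,255)); cv2.line(im,((x-x0)*k,12),((x-x0)*k,18),(0,0,255))
    for y in range(y0-y0%20+20,y1,20): cv2.putText(im,str(y),(0,(y-y0)*k),0,.35,(0,0,255)); cv2.line(im,(25,(y-y0)*k),(32,(y-y0)*k),(0,0,255))
    cv2.imwrite("pics/"+name,im)
E
python3 - <<'E'
from h import *
crop(bot.grab_frame("scene"),280,210,440,330,5,"sc1.png")
crop(bot.grab_frame("side"),230,110,390,290,4,"si1.png")
print(bot.state()["t"])
E
```

```text
0.25
```

View pics/sc1.png

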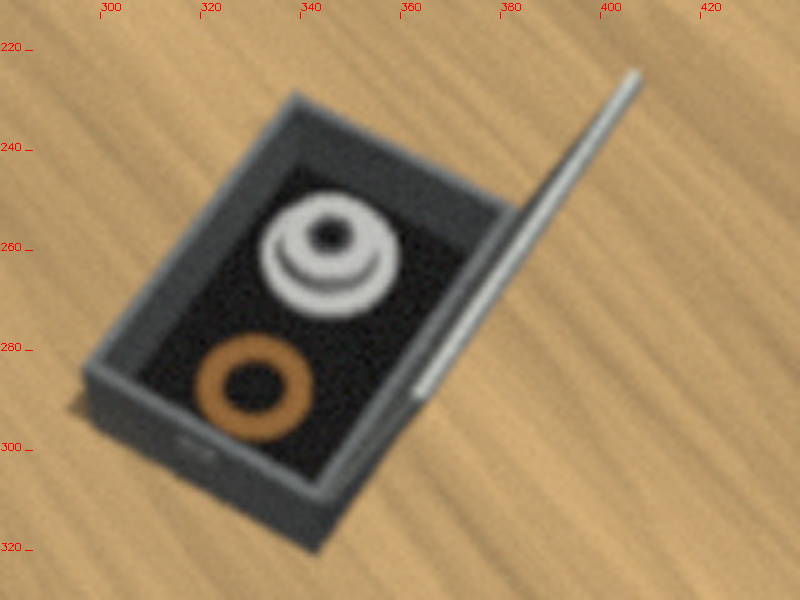

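View pics/si1.png

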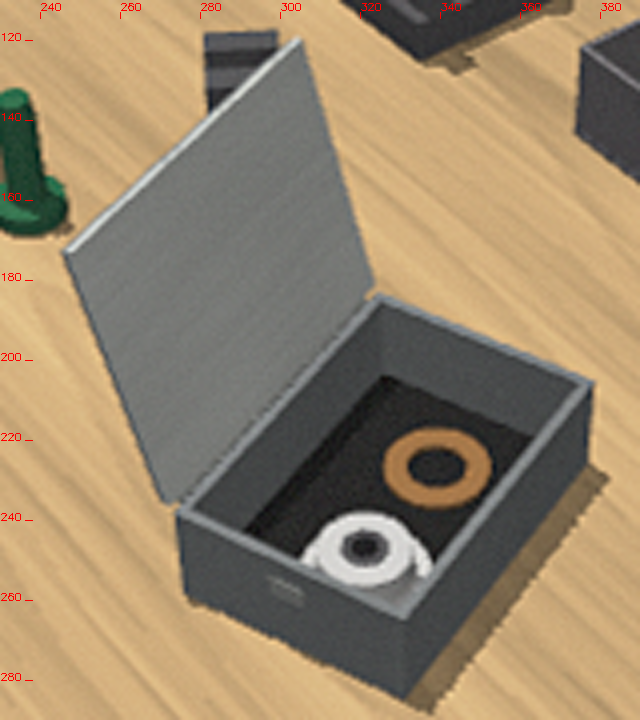

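```bash
python3 - <<'E'
from h import *
s=bot.grab_frame("scene");d=bot.grab_frame("side")
np.set_printoptions(precision=4,suppress=True)
S={"a":(339.2,228.6),"b":(297.6,283.6),"c":(344,310),"d":(383.3,251.4)}
D={"e":(324.5,183.8),"f":(378.3,206),"g":(332.5,263),"h":(274.5,238.5)}
for k,v in S.items(): print(k,plane(s,*v,.065))
for k,v in D.items(): print(k,plane(d,*v,.065))
for a,b in (("a","g"),("b","f"),("c","e"),("d","h")): print(a,b,tri(s,S[a],d,D[b]))
print("lid",tri(s,(407.2,224.6),d,(246.5,173)),tri(s,(364,289),d,(304.5,120)))
print("mandrel",plane(s,437,381,0),plane(d,237,163,0)," vee",plane(s,384,420,.0),plane(d,290,125,.044), "hub",plane(s,223,213,.01),plane(d,502,317,.01))
E
```

```text
a [ 0.4577 -0.0523  0.065 ]
b [0.6417 0.0195 0.065 ]
c [0.5927 0.1464 0.065 ]
d [0.4094 0.0739 0.065 ]
e [0.5903 0.1426 0.065 ]
f [0.6397 0.0135 0.065 ]
g [ 0.4615 -0.0542  0.065 ]
h [0.407  0.0714 0.065 ]
a g (array([ 0.4595, -0.0533,  0.0655]), np.float64(0.004128621497979702))
b f (array([0.6415, 0.0169, 0.0612]), np.float64(0.0022051939001085743))
c e (array([0.592 , 0.1452, 0.0622]), np.float64(0.00036505359034599014))
d h (array([0.4081, 0.0731, 0.0628]), np.float64(0.0004376083092421042))
lid (array([0.3899, 0.1188, 0.219 ]), np.float64(0.0016157370303857155)) (array([0.5755, 0.19  , 0.2183]), np.float64(0.0002633369636136514))
mandrel [0.5089 0.4001 0.    ] [0.5056 0.3981 0.    ]  vee [0.6666 0.3946 0.    ] [0.6701 0.3963 0.044 ] hub [ 0.6695 -0.3271  0.01  ] [ 0.6679 -0.3293  0.01  ]
```

```bash
cat >> h.py <<'E'
from scipy.spatial.transform import Rotation as Ro
np.set_printoptions(precision=4,suppress=True)
PSI=np.arctan2(.1265+.128,-.0505-.049)
Xc=np.array([np.cos(PSI),np.sin(PSI),0]); W=np.array([np.sin(PSI),-np.cos(PSI),0]); Z=np.array([0,0,1.])
C=np.array([.5249,.0452,0]); H=C+.07*Xc+.065*Z
def edge(th,r=.162): return H+r*(-np.cos(th)*Xc+np.sin(th)*Z)
def Rt(t): # tool tilt, z leaning to hinge side
    z=np.sin(t)*Xc-np.cos(t)*Z; return np.c_[W,np.cross(z,W),z]
def cur():
    s=bot.state(); q=s["ee_rot"]; return s["eef_pos"],Ro.from_quat(np.r_[q[1:],q[0]]).as_matrix()
def rel(P,R,base=None):
    p,R0=base or cur()
    print("t mm",(R0.T@(P-p))*1000,"rot",Ro.from_matrix(R0.T@R).as_rotvec())
def loc(P): # X,W,Z mm rel hinge
    d=P-H; return np.array([d@Xc,d@W,d[2]])*1000
E
python3 - <<'E'
from h import *
print(np.degrees(PSI),H,edge(0),edge(1.85))
p,R=cur(); rel(p+[0,0,.14],Rt(0)); print(loc(p))
E
python3 -m handwheel '[{"tz":-40,"claw":0},{"tz":-80,"az":0.14,"claw":0},{"tz":-120,"az":0.28,"claw":0},{"tz":-140,"az":0.42,"claw":0},{"tz":-140,"az":0.56,"claw":0},{"tz":-140,"az":0.7,"claw":0},{"tz":-140,"az":0.84,"claw":0},{"tz":-140,"az":0.93,"claw":0},{"tz":-140,"az":0.93,"claw":0}]'
```

```text
111.35364322716335 [0.4994 0.1104 0.065 ] [ 0.5584 -0.0405  0.065 ] [0.4832 0.152  0.2207]
t mm [  -0.0582   -0.0043 -140.    ] rot [0.0002 0.0004 0.9353]
[ 521.5747 -178.9072  148.4704]validation failed for argument at $[0]...
```

```bash
python3 -m handwheel '[{"tx":0,"ty":0,"tz":-40,"ax":0,"ay":0,"az":0,"claw":0},{"tx":0,"ty":0,"tz":-80,"ax":0,"ay":0,"az":0.14,"claw":0},{"tx":0,"ty":0,"tz":-120,"ax":0,"ay":0,"az":0.28,"claw":0},{"tx":0,"ty":0,"tz":-140,"ax":0,"ay":0,"az":0.42,"claw":0},{"tx":0,"ty":0,"tz":-140,"ax":0,"ay":0,"az":0.56,"claw":0},{"tx":0,"ty":0,"tz":-140,"ax":0,"ay":0,"az":0.7,"claw":0},{"tx":0,"ty":0,"tz":-140,"ax":0,"ay":0,"az":0.84,"claw":0},{"tx":0,"ty":0,"tz":-140,"ax":0,"ay":0,"az":0.93,"claw":0},{"tx":0,"ty":0,"tz":-140,"ax":0,"ay":0,"az":0.93,"claw":0}]'; python3 -c "
from h import *
p,R=cur();print(bot.state()['q'],loc(p));print(R)
for P,t in ((H+.06*Xc+.30*Z,0),(H-.10*Xc+.31*Z,0),(H-.22*Xc+.25*Z,.8)):
  print(P);rel(P,Rt(t))"
```

```text
t: 1.25
eef_pos: [0.1429, 0.5311, 0.3537]
ee_rot: [-0.0, 0.982, 0.188, 0.0]
wrist_force: [-0.1, 0.1, 0.1]
finger_gap: 0.001
[ 1.2049  0.1038  1.0769 -0.      1.9609  0.8267] [ 521.6481 -178.8201  288.7267]
[[ 0.9293  0.3692  0.    ]
 [ 0.3692 -0.9293  0.0001]
 [ 0.0001 -0.     -1.    ]]
[0.4776 0.1663 0.365 ]
t mm [176.2923 462.6192 -11.2789] rot [-0.     -0.0001  0.0055]
[0.5358 0.0173 0.375 ]
t mm [175.4175 622.6165 -21.2847] rot [-0.     -0.0001  0.0055]
[ 0.5795 -0.0945  0.315 ]
t mm [174.757  742.6169  38.7108] rot [0.8    0.0021 0.0052]
```

```bash
python3 -m handwheel '[{"tx":12,"ty":45,"tz":-5,"ax":0,"ay":0,"az":0,"claw":0},{"tx":25,"ty":90,"tz":-10,"ax":0,"ay":0,"az":0,"claw":0},{"tx":37,"ty":135,"tz":-15,"ax":0,"ay":0,"az":0,"claw":0},{"tx":50,"ty":180,"tz":-20,"ax":0,"ay":0,"az":0,"claw":0},{"tx":62,"ty":225,"tz":-20,"ax":0,"ay":0,"az":0,"claw":0},{"tx":75,"ty":270,"tz":-20,"ax":0,"ay":0,"az":0,"claw":0},{"tx":90,"ty":315,"tz":-20,"ax":0,"ay":0,"az":0,"claw":0},{"tx":105,"ty":360,"tz":-20,"ax":0,"ay":0,"az":0,"claw":0},{"tx":120,"ty":405,"tz":-20,"ax":0,"ay":0,"az":0,"claw":0},{"tx":135,"ty":450,"tz":-20,"ax":0,"ay":0,"az":0,"claw":0},{"tx":150,"ty":495,"tz":-20,"ax":0,"ay":0,"az":0,"claw":0},{"tx":165,"ty":540,"tz":-20,"ax":0,"ay":0,"az":0,"claw":0}]'; python3 -c "
from h import *
p,R=cur();print(bot.state()['q'],loc(p))
rel(H-.22*Xc+.25*Z,Rt(.8))"
```

```text
t: 2.45
eef_pos: [0.4964, 0.0884, 0.3739]
ee_rot: [-0.0, 0.982, 0.189, 0.0]
wrist_force: [1.1, 1.9, 0.8]
finger_gap: 0.001
[ 0.0634  0.009   1.136   0.0004  1.9959 -0.3165] [-19.4435 -10.7989 308.9171]
t mm [  9.2805 200.6354  58.9073] rot [0.7999 0.0022 0.0073]
```

```bash
python3 -m handwheel '[{"tx":2,"ty":40,"tz":0,"ax":0.1,"ay":0,"az":0,"claw":0},{"tx":4,"ty":80,"tz":0,"ax":0.2,"ay":0,"az":0,"claw":0},{"tx":6,"ty":120,"tz":0,"ax":0.3,"ay":0,"az":0,"claw":0},{"tx":9,"ty":160,"tz":20,"ax":0.4,"ay":0,"az":0,"claw":0},{"tx":9,"ty":200,"tz":40,"ax":0.5,"ay":0,"az":0,"claw":0},{"tx":9,"ty":200,"tz":59,"ax":0.6,"ay":0,"az":0,"claw":0},{"tx":9,"ty":200,"tz":59,"ax":0.7,"ay":0,"az":0,"claw":0},{"tx":9,"ty":200,"tz":59,"ax":0.8,"ay":0,"az":0,"claw":0},{"tx":9,"ty":200,"tz":59,"ax":0.8,"ay":0,"az":0,"claw":0}]'; python3 -c "
from h import *
p,R=cur();print(bot.state()['q'],loc(p));print(Rt(.8)-R)
for n in ('scene','side','wrist'): cv2.imwrite('pics/%s2.png'%n,bot.grab_frame(n)['img'])"
```

```text
t: 3.35
eef_pos: [0.578, -0.0946, 0.3099]
ee_rot: [-0.385, 0.904, 0.171, -0.075]
wrist_force: [1.3, 0.2, -1.2]
finger_gap: -0.004
[-0.527   0.5435  0.8093  0.678   2.3532 -0.5519] [-219.5617   -1.4402  244.855 ]
[[ 0.001   0.0031  0.0067]
 [-0.0026 -0.004  -0.0024]
 [ 0.0047  0.0047 -0.0049]]
```

View pics/side2.png

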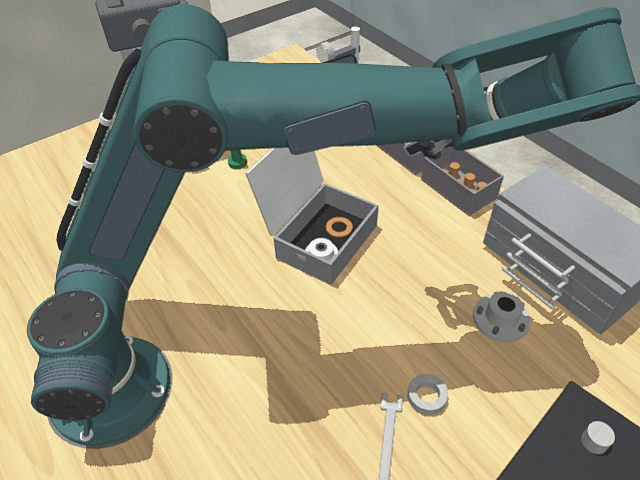

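View pics/wrist2.png

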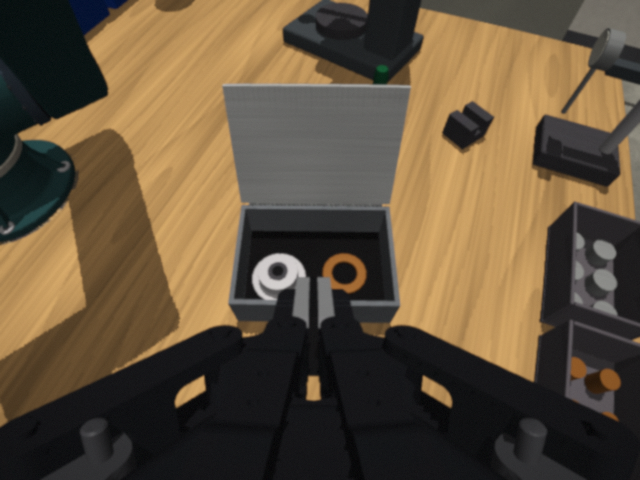

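View pics/scene2.png

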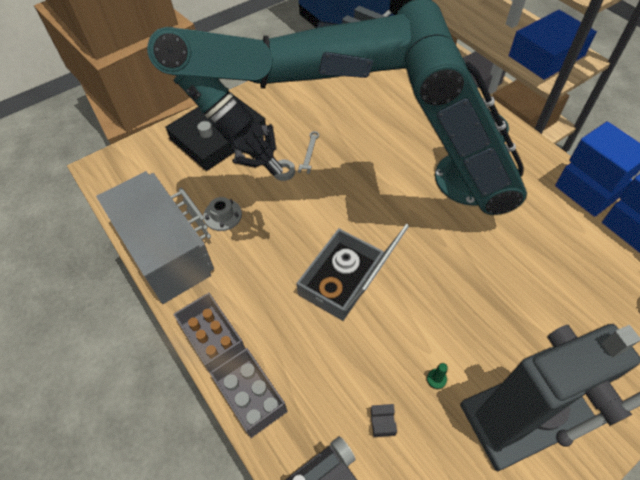

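The wrist view looks straight into the case, with closed fingertips at (315,280) and the lid leaning at (315,145). I'll dry-run the lowered pose in front of the case before tipping, to check reach.

```bash
python3 -c "
from h import *
def T(x,z,t,w=0): rel(H+x/1000*Xc+z/1000*Z+w/1000*W,Rt(t))
T(-215,120,.8);T(-215,0,.8);T(-200,-20,.8)"
```

```text
t mm [ 0.5129 91.8207 92.6668] rot [0.0026 0.0035 0.0058]
t mm [  0.3036 177.6866 176.4941] rot [0.0026 0.0035 0.0058]
t mm [  0.3672 181.5195 201.1984] rot [0.0026 0.0035 0.0058]
```

```bash
python3 -m handwheel '[{"tx":0,"ty":24,"tz":24,"ax":0,"ay":0,"az":0,"claw":0},{"tx":0,"ty":48,"tz":48,"ax":0,"ay":0,"az":0,"claw":0},{"tx":0,"ty":70,"tz":70,"ax":0,"ay":0,"az":0,"claw":0},{"tx":0,"ty":92,"tz":93,"ax":0,"ay":0,"az":0,"claw":0},{"tx":0,"ty":115,"tz":115,"ax":0,"ay":0,"az":0,"claw":0},{"tx":0,"ty":135,"tz":135,"ax":0,"ay":0,"az":0,"claw":0},{"tx":0,"ty":155,"tz":155,"ax":0,"ay":0,"az":0,"claw":0},{"tx":0,"ty":178,"tz":176,"ax":0,"ay":0,"az":0,"claw":0},{"tx":0,"ty":182,"tz":195,"ax":0,"ay":0,"az":0,"claw":0},{"tx":0,"ty":182,"tz":201,"ax":0,"ay":0,"az":0,"claw":0},{"tx":0,"ty":182,"tz":201,"ax":0,"ay":0,"az":0,"claw":0}]'; python3 -c "
from h import *
p,R=cur();print(bot.state()['q'],loc(p));print(Rt(.8)-R)
for n in ('scene','side','wrist'): cv2.imwrite('pics/%s3.png'%n,bot.grab_frame(n)['img'])"
```

```text
t: 4.6
eef_pos: [0.5715, -0.0752, 0.0455]
ee_rot: [-0.382, 0.905, 0.175, -0.073]
wrist_force: [-0.0, 0.7, -0.1]
finger_gap: -0.001
[-0.5068  0.644   1.1897  0.5056  1.9327 -0.8612] [-199.084    -0.3962  -19.5034]
[[ 0.0029 -0.0067  0.0038]
 [-0.0074 -0.0012  0.0029]
 [-0.0016 -0.0013  0.0014]]
```

View pics/side3.png

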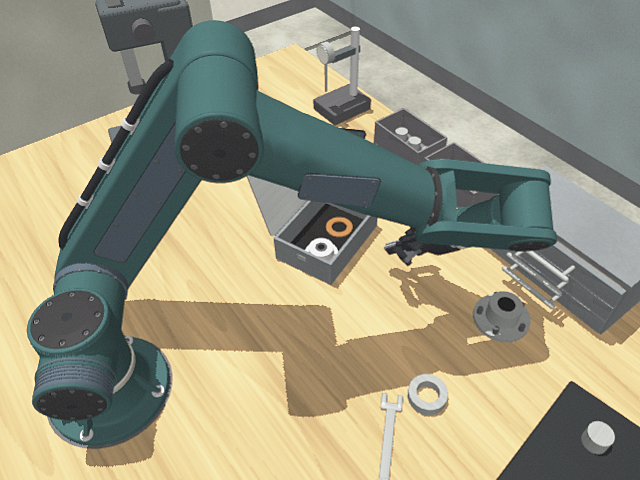

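View pics/wrist3.png

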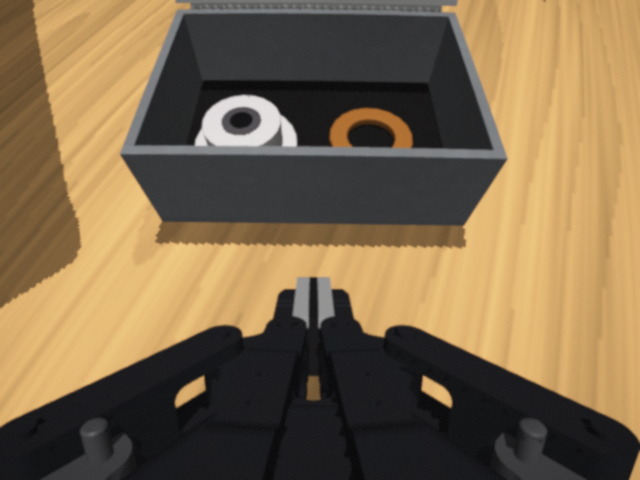

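View pics/scene3.png

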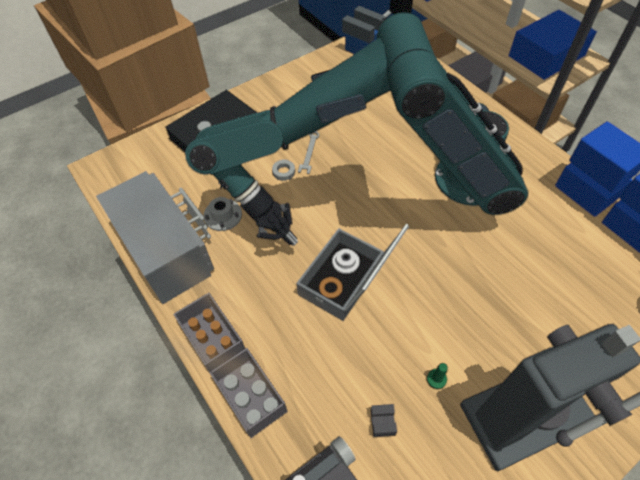

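```bash
python3 - <<'E'
from h import *
f=bot.grab_frame("wrist");p,R=cur()
for uv in ((313,278),(296,278),(331,278),(313,330),(280,290),(350,290)):
    o,r=ray(f,*uv); o=R.T@(o-p);r=R.T@r
    for y in (-.011,0): 
        P=o+r*(y-o[1])/r[1]; print(uv,P*1000)
def T(x,z,t,w=0): rel(H+x/1000*Xc+z/1000*Z+w/1000*W,Rt(t))
for a in ((-205,0,.8),(-230,120,.8),(-220,250,.5),(-150,310,.2),(0,310,0)): T(*a)
E
```

```text
(313, 278) [  0.7806 -11.     -25.2832]
(313, 278) [0.8033 0.     1.9609]
(296, 278) [ -5.8669 -11.     -25.2942]
(296, 278) [-7.1869  0.      1.9476]
(331, 278) [  7.8203 -11.     -25.283 ]
(331, 278) [9.265  0.     1.9611]
(313, 330) [  0.757  -11.     -65.0938]
(313, 330) [  0.775   0.    -45.891]
(280, 290) [-11.1453 -11.     -36.8289]
(280, 290) [-13.5314   0.     -11.9169]
(350, 290) [ 14.1424 -11.     -36.8159]
(350, 290) [ 16.864    0.     -11.9013]
t mm [  0.1781 -10.7009 -16.1009] rot [0.0035 0.002  0.0061]
t mm [   0.3948  -79.0057 -117.8821] rot [0.0035 0.002  0.0061]
t mm [   0.8418 -178.932  -201.6349] rot [-0.2965  0.0011  0.0064]
t mm [   1.4225 -270.7702 -193.5477] rot [-0.5965  0.0001  0.0066]
t mm [   2.2813 -375.6536  -86.3155] rot [-0.7965 -0.0006  0.0066]
```

```bash
python3 - <<'E'
from h import *
p,R=cur()
for n,b in (("side",(360,210,460,280)),("scene",(240,190,320,260)),("wrist",(230,210,400,330))):
    f=bot.grab_frame(n); im=f["img"]; k=8 if n!="wrist" else 4
    crop(f,*b,k,n+"4.png"); im=cv2.imread("pics/"+n+"4.png")
    for q,c in (((0,0,22),(0,255,255)),((0,-11,22),(0,255,0)),((0,11,22),(255,0,0)),((0,0,0),(255,0,255)),((0,0,-50),(255,255,0))):
        u=proj(f,p+R@(np.array(q)/1000)); print(n,q,u)
        cv2.circle(im,tuple(int(v) for v in ((u-np.array(b[:2]))*k)),4,c,-1)
    cv2.imwrite("pics/"+n+"4.png",im)
E
```

```text
side (0, 0, 22) [374.4709 252.4396]
side (0, -11, 22) [371.4243 248.5684]
side (0, 11, 22) [377.5009 256.2896]
side (0, 0, 0) [381.5812 250.4784]
side (0, 0, -50) [398.5194 245.8063]
scene (0, 0, 22) [304.313  253.5163]
scene (0, -11, 22) [306.5789 253.2168]
scene (0, 11, 22) [302.077  253.8119]
scene (0, 0, 0) [299.0919 247.7925]
scene (0, 0, -50) [286.9857 234.5187]
wrist (0, 0, 22) [312.3751 262.8218]
wrist (0, -11, 22) [312.3452 242.5237]
wrist (0, 11, 22) [312.4043 282.4938]
wrist (0, 0, 0) [312.3121 278.7829]
wrist (0, 0, -50) [312.0899 335.3208]
```

View pics/side4.png

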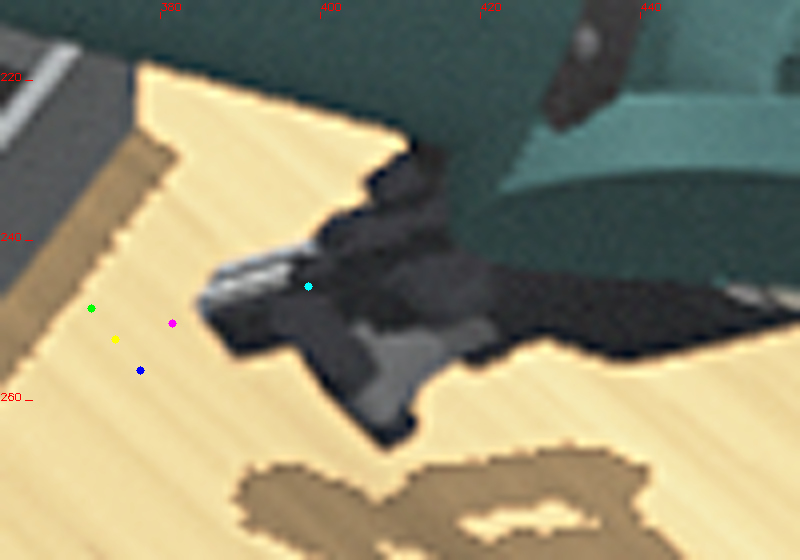

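View pics/scene4.png

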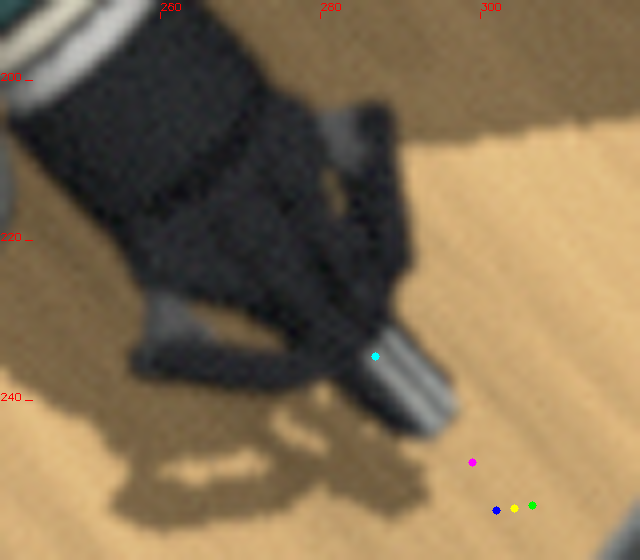

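View pics/wrist4.png

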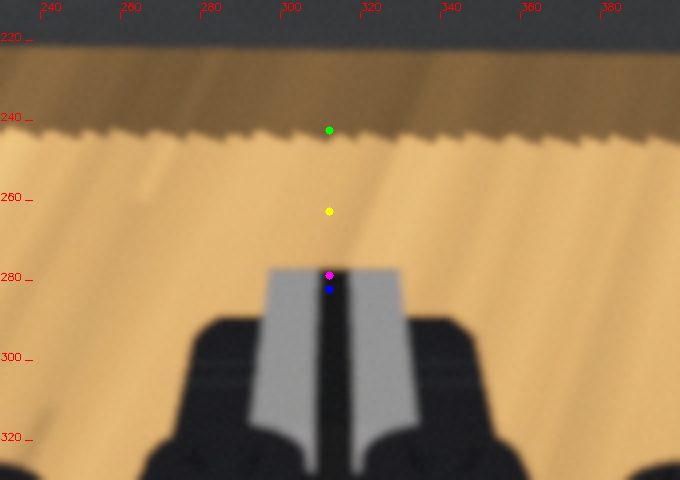

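```bash
python3 - <<'E'
from h import *
s=bot.grab_frame("scene");d=bot.grab_frame("side");w=bot.grab_frame("wrist");p,R=cur(); print(p,bot.state()["t"])
P,e=tri(s,(295.2,241.9),d,(385.6,246.3)); print(P,e,R.T@(P-p)*1000)
P,e=tri(s,(295.2,241.9),w,(313,277)); print(P,e,R.T@(P-p)*1000)
P,e=tri(d,(385.6,246.3),w,(313,277)); print(P,e,R.T@(P-p)*1000)
E
```

```text
[ 0.5715 -0.0765  0.0443] 5.1
[ 0.5754 -0.0862  0.0655] 0.0027617607565873395 [  0.065   -7.9331 -22.2651]
[ 0.5765 -0.0854  0.0684] 0.0016082034775892077 [  1.38   -10.1984 -24.0497]
[ 0.5751 -0.084   0.0641] 0.0009876046995616894 [  0.6568  -8.406  -19.7247]
```

All three view pairs put the closed fingertips at tool (0,−9,−22), not 22 mm ahead of the TCP. They agree to 1–3 mm, so I'll plan with the measured tip. Next I go back over the lid and down behind it.

```bash
python3 -m handwheel '[{"tx":0,"ty":-10,"tz":-20,"ax":0,"ay":0,"az":0,"claw":0},{"tx":0,"ty":-35,"tz":-55,"ax":0,"ay":0,"az":0,"claw":0},{"tx":0,"ty":-60,"tz":-90,"ax":0,"ay":0,"az":0,"claw":0},{"tx":0,"ty":-90,"tz":-125,"ax":-0.05,"ay":0,"az":0,"claw":0},{"tx":0,"ty":-120,"tz":-150,"ax":-0.12,"ay":0,"az":0,"claw":0},{"tx":0,"ty":-150,"tz":-175,"ax":-0.2,"ay":0,"az":0,"claw":0},{"tx":1,"ty":-180,"tz":-200,"ax":-0.3,"ay":0,"az":0,"claw":0},{"tx":1,"ty":-220,"tz":-200,"ax":-0.43,"ay":0,"az":0,"claw":0},{"tx":1,"ty":-255,"tz":-195,"ax":-0.55,"ay":0,"az":0,"claw":0},{"tx":1,"ty":-290,"tz":-170,"ax":-0.67,"ay":0,"az":0,"claw":0},{"tx":2,"ty":-325,"tz":-135,"ax":-0.78,"ay":0,"az":0,"claw":0},{"tx":2,"ty":-360,"tz":-100,"ax":-0.8,"ay":0,"az":0,"claw":0}]'; python3 -c "
from h import *
p,R=cur();print(bot.state()['q'],loc(p))
def T(x,z,t,w=0): rel(H+x/1000*Xc+z/1000*Z+w/1000*W,Rt(t))
T(90,270,0);T(90,108,0)"
```

```text
t: 6.3
eef_pos: [0.5051, 0.0938, 0.3744]
ee_rot: [0.001, 0.982, 0.189, 0.003]
wrist_force: [-0.3, 0.8, 0.3]
finger_gap: 0.002
[ 0.0739  0.0272  1.1166 -0.0013  1.9924 -0.3068] [-17.5673  -0.7313 309.3745]
t mm [   1.3515 -107.6664   39.0861] rot [ 0.0027 -0.0048  0.0075]
t mm [   0.5744 -108.1111  201.0836] rot [ 0.0027 -0.0048  0.0075]
```

```bash
python3 -m handwheel '[{"tx":1,"ty":-40,"tz":0,"ax":0,"ay":0,"az":0,"claw":0},{"tx":1,"ty":-80,"tz":10,"ax":0,"ay":0,"az":0,"claw":0},{"tx":1,"ty":-108,"tz":40,"ax":0,"ay":0,"az":0,"claw":0},{"tx":1,"ty":-108,"tz":80,"ax":0,"ay":0,"az":0,"claw":0},{"tx":1,"ty":-108,"tz":120,"ax":0,"ay":0,"az":0,"claw":0},{"tx":1,"ty":-108,"tz":150,"ax":0,"ay":0,"az":0,"claw":0},{"tx":1,"ty":-108,"tz":180,"ax":0,"ay":0,"az":0,"claw":0},{"tx":1,"ty":-108,"tz":201,"ax":0,"ay":0,"az":0.007,"claw":0},{"tx":1,"ty":-108,"tz":201,"ax":0,"ay":0,"az":0.007,"claw":0}]'; python3 -c "
from h import *
p,R=cur();print(bot.state()['q'],loc(p))
s=bot.grab_frame('scene');d=bot.grab_frame('side');w=bot.grab_frame('wrist')
crop(s,330,200,450,290,6,'s5.png');crop(d,210,80,370,210,5,'d5.png');cv2.imwrite('pics/w5.png',w['img'])"
```

```text
t: 7.2
eef_pos: [0.4656, 0.191, 0.167]
ee_rot: [0.0, 0.983, 0.184, -0.004]
wrist_force: [-0.6, 0.1, 0.6]
finger_gap: 0.001
[ 0.2763  0.0032  1.5505  0.0003  1.5962 -0.0946] [ 87.3542  -2.1528 102.0382]
```

View pics/s5.png

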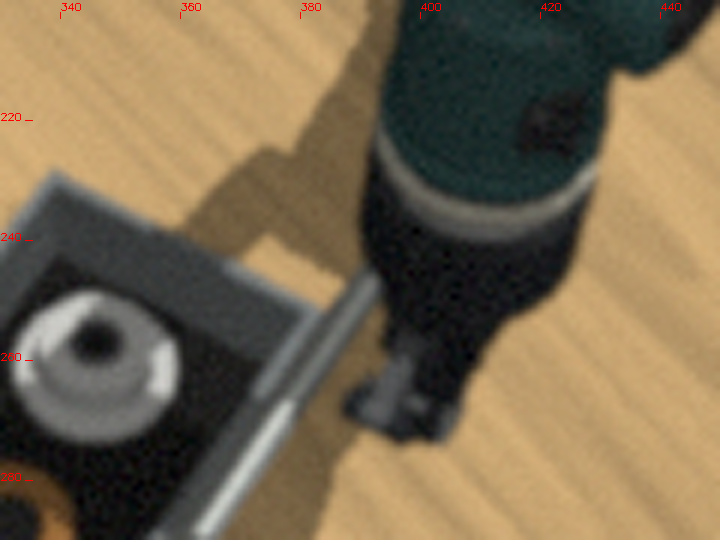

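View pics/d5.png

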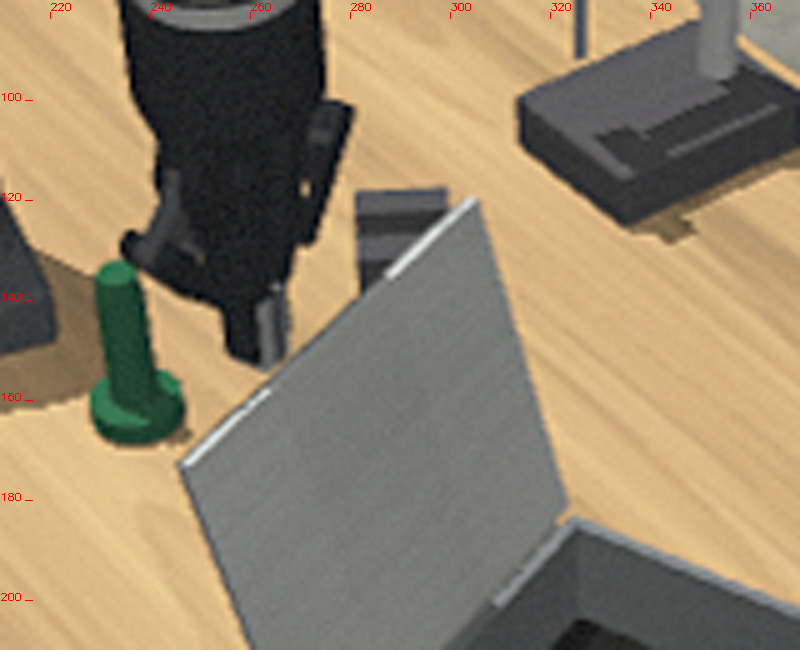

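View pics/w5.png

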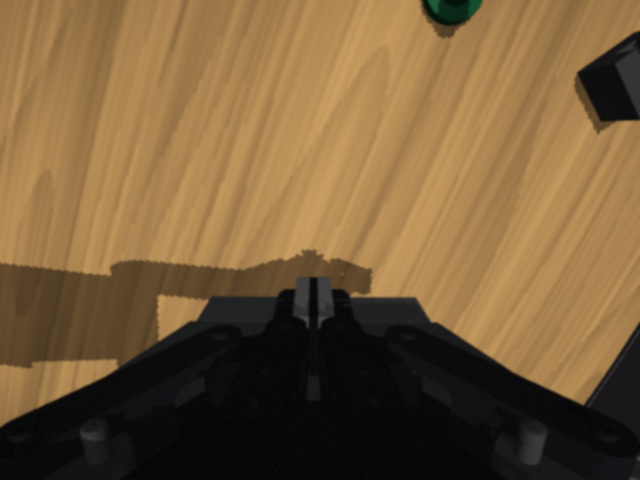

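```bash
python3 -c "
from h import *
p,R=cur();print(p,loc(p));d=bot.grab_frame('side');s=bot.grab_frame('scene')
for q in ((0,0,-22),(0,10,-22),(0,-10,-22),(0,0,22)): print(q,proj(d,p+R@(np.array(q)/1000)),proj(s,p+R@(np.array(q)/1000)))
o,r=ray(d,262,154); o=R.T@(o-p);r=R.T@r; print((o-r*o[0]/r[0])*1000)
"
```

```text
[0.4688 0.1919 0.1726] [ 87.0187   1.1674 107.5989]
(0, 0, -22) [262.1387 148.0712] [401.2665 269.3727]
(0, 10, -22) [266.1126 149.6606] [397.3169 267.3314]
(0, -10, -22) [258.1882 146.4912] [405.2361 271.4245]
(0, 0, 22) [264.088  164.6173] [399.1342 279.0445]
[ 0.     -2.2418 -5.5743]
```

```bash
python3 -c "
from h import *
p,R=cur();print(p,loc(p));d=bot.grab_frame('side')
crop(d,230,110,310,180,8,'d6.png')
im=cv2.imread('pics/d6.png')
for q in ((0,11,-22),(0,-11,-22),(0,11,-10),(0,-11,-10)):
  u=(proj(d,p+R@(np.array(q)/1000))-[230,110])*8; cv2.circle(im,tuple(int(v) for v in u),3,(0,255,255) if q[2]==-22 else (255,0,255),-1)
cv2.imwrite('pics/d6.png',im);print(bot.state()['t'])
"
```

```text
[0.4692 0.192  0.1732] [ 86.9713   1.5818 108.2481]
7.5
```

View pics/d6.png

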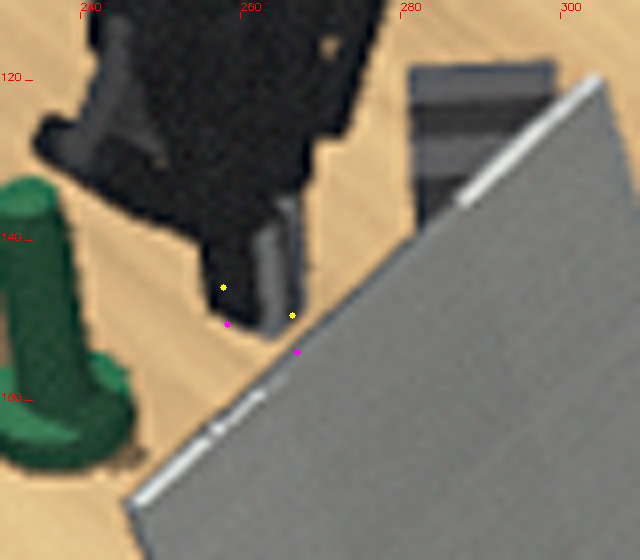

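The fingertips are behind the lid, 25 mm below its edge (side view (262,151)), with the lid still leaning back. Now I push gently.

```bash
python3 -m handwheel '[{"tx":0,"ty":8,"tz":0,"ax":0,"ay":0,"az":0,"claw":0},{"tx":0,"ty":16,"tz":0,"ax":0,"ay":0,"az":0,"claw":0},{"tx":0,"ty":22,"tz":0,"ax":0,"ay":0,"az":0,"claw":0},{"tx":0,"ty":27,"tz":0,"ax":0,"ay":0,"az":0,"claw":0},{"tx":0,"ty":32,"tz":0,"ax":0,"ay":0,"az":0,"claw":0},{"tx":0,"ty":37,"tz":0,"ax":0,"ay":0,"az":0,"claw":0},{"tx":0,"ty":42,"tz":0,"ax":0,"ay":0,"az":0,"claw":0},{"tx":0,"ty":47,"tz":0,"ax":0,"ay":0,"az":0,"claw":0},{"tx":0,"ty":52,"tz":0,"ax":0,"ay":0,"az":0,"claw":0},{"tx":0,"ty":57,"tz":0,"ax":0,"ay":0,"az":0,"claw":0},{"tx":0,"ty":62,"tz":0,"ax":0,"ay":0,"az":0,"claw":0},{"tx":0,"ty":67,"tz":0,"ax":0,"ay":0,"az":0,"claw":0}]'; python3 -c "
from h import *
p,R=cur();print(loc(p))
d=bot.grab_frame('side');crop(d,210,80,370,210,5,'d7.png')"
```

```text
t: 8.7
eef_pos: [0.4925, 0.1287, 0.1709]
ee_rot: [0.0, 0.983, 0.184, -0.0]
wrist_force: [-1.2, 0.2, 1.0]
finger_gap: -0.001
[ 19.6012   0.2496 105.9083]
```

View pics/d7.png

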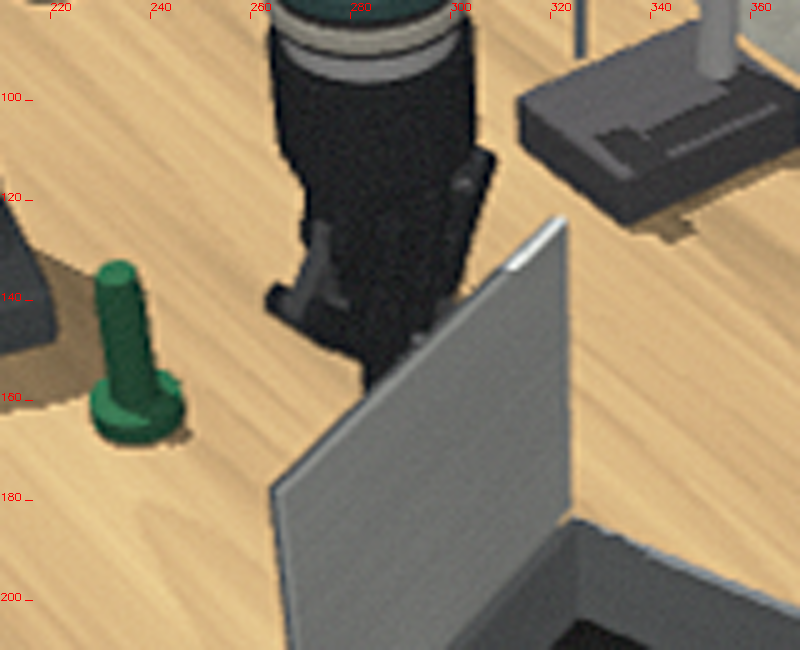

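```bash
python3 -m handwheel '[{"tx":0,"ty":7,"tz":0,"ax":0,"ay":0,"az":0,"claw":0},{"tx":0,"ty":14,"tz":0,"ax":0,"ay":0,"az":0,"claw":0},{"tx":0,"ty":21,"tz":0,"ax":0,"ay":0,"az":0,"claw":0},{"tx":0,"ty":28,"tz":0,"ax":0,"ay":0,"az":0,"claw":0},{"tx":0,"ty":28,"tz":0,"ax":0,"ay":0,"az":0,"claw":0},{"tx":0,"ty":23,"tz":-38,"ax":0,"ay":0,"az":0,"claw":0},{"tx":0,"ty":23,"tz":-75,"ax":0,"ay":0,"az":0,"claw":0},{"tx":0,"ty":38,"tz":-88,"ax":0.1,"ay":0,"az":0,"claw":0},{"tx":0,"ty":78,"tz":-88,"ax":0.2,"ay":0,"az":0,"claw":0},{"tx":0,"ty":120,"tz":-75,"ax":0.33,"ay":0,"az":0,"claw":0},{"tx":0,"ty":160,"tz":-52,"ax":0.46,"ay":0,"az":0,"claw":0},{"tx":0,"ty":190,"tz":-20,"ax":0.6,"ay":0,"az":0,"claw":0}]'; python3 -c "
from h import *
w=bot.grab_frame('wrist')
p,R=cur();print(loc(p))
cv2.imwrite('pics/w8.png',w['img'])
def T(x,z,t,w=0): rel(H+x/1000*Xc+z/1000*Z+w/1000*W,Rt(t))
T(-175,90,.8);T(-135,66,.8);T(-97,78,.8)
"
```

```text
t: 9.95
eef_pos: [0.5634, -0.0515, 0.1933]
ee_rot: [-0.29, 0.939, 0.176, -0.051]
wrist_force: [1.4, -0.1, -0.2]
finger_gap: -0.0
[-180.2134   -2.4557  108.3318]
t mm [ 2.7225  6.3321 17.9376] rot [ 0.1809  0.0046 -0.0235]
t mm [  2.5816 -12.3165  60.6952] rot [ 0.1809  0.0046 -0.0235]
t mm [  1.7935 -50.2187  72.9752] rot [ 0.1809  0.0046 -0.0235]
```

View pics/w8.png

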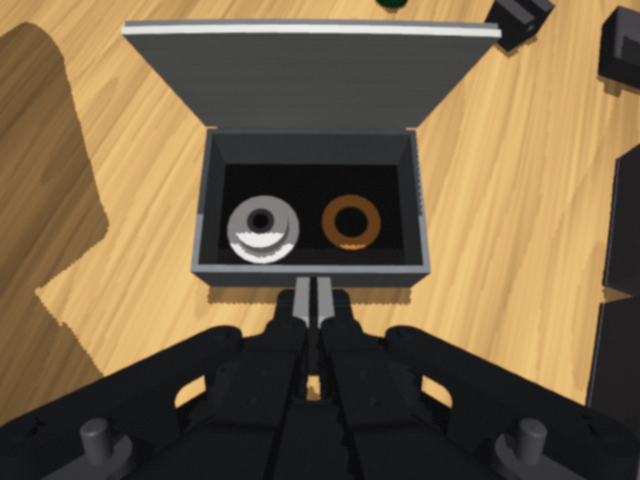

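```bash
cat >> h.py <<'E'
def pose(x,z,t,w=0): return H+x/1000*Xc+z/1000*Z+w/1000*W,Rt(t)
def theta(f,u,v,r=162):
    o,d=ray(f,u,v); best=min(np.linspace(0,1.9,3801),key=lambda th:np.linalg.norm(np.cross(edge(th,r/1000)+W*0-o-W*(((edge(th,r/1000)-o)@np.cross(d,np.cross(d,W)))*0),d)@np.eye(3)) ) if 0 else None
    # side-plane (drop W): ray in X,Z against circle
    a=np.array([(o-H)@Xc,(o-H)[2]])*1000; b=np.array([d@Xc,d[2]])
    A=b@b;B=2*a@b;Cc=a@a-r*r; D=B*B-4*A*Cc
    return [float(np.arctan2(*(a+b*s)[[1,0]]*[1,-1])) for s in ((-B-np.sqrt(D))/2/A,(-B+np.sqrt(D))/2/A)] if D>0 else None
E
sed -i '/best=min/s/;.*//' h.py; sed -i 's/o,d=ray(f,u,v); best=.*/o,d=ray(f,u,v)/' h.py
python3 - <<'E'
from h import *
p,R=cur();print(loc(p),bot.state()["t"])
b=pose(-170,127,.6)
for a in ((-170,95,.75),(-150,70,.8),(-120,66,.8),(-97,78,.8)): print(a);rel(*pose(*a),base=b)
f=bot.grab_frame("wrist");cv2.imwrite("pics/w9.png",f["img"]);print(theta(f,312,38)); print(bot.state()["eef_pos"])
E
```

```text
[-180.2134   -2.4557  108.3318] 10.0
(-170, 95, 0.75)
t mm [ 0.     18.0686 26.4107] rot [ 0.15 -0.   -0.  ]
(-150, 70, 0.8)
t mm [ 0.     15.6779 58.337 ] rot [ 0.2  0.  -0. ]
(-120, 66, 0.8)
t mm [ 0.     -6.8236 78.5776] rot [ 0.2  0.  -0. ]
(-97, 78, 0.8)
t mm [  0.     -32.582   81.6603] rot [ 0.2  0.  -0. ]
[1.114381656549458, -2.8108311117104328]
[ 0.56   -0.0551  0.1721]
```

View pics/w9.png

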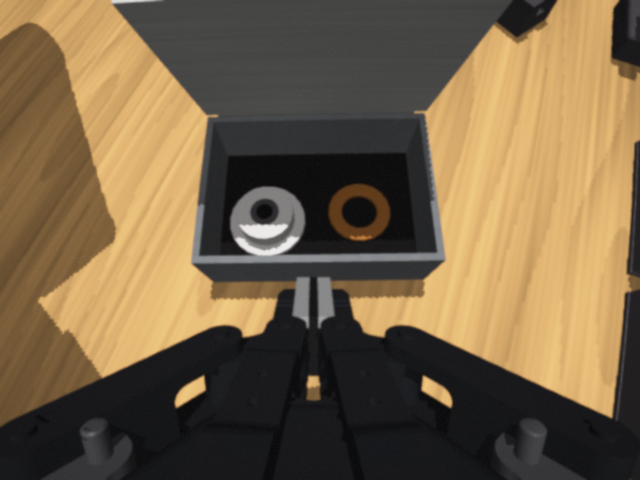

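```bash
python3 -m handwheel '[{"tx":0,"ty":19,"tz":30,"ax":0.12,"ay":0,"az":0,"claw":0},{"tx":0,"ty":21,"tz":66,"ax":0.2,"ay":0,"az":0,"claw":0},{"tx":0,"ty":-1,"tz":88,"ax":0.2,"ay":0,"az":0,"claw":0},{"tx":0,"ty":-17,"tz":99,"ax":0.2,"ay":0,"az":0,"claw":0},{"tx":0,"ty":-17,"tz":99,"ax":0.2,"ay":0,"az":0,"claw":0}]'; python3 -c "
from h import *
w=bot.grab_frame('side')
p,R=cur();print(loc(p))
cv2.imwrite('pics/d10.png',w['img'])
w=bot.grab_frame('wrist');cv2.imwrite('pics/w10.png',w['img'])
p,R=cur();print(loc(p),bot.state()['wrist_force'])
"
```

```text
t: 10.55
eef_pos: [0.5349, 0.0192, 0.119]
ee_rot: [-0.382, 0.905, 0.171, -0.073]
wrist_force: [0.1, -1.2, 0.7]
finger_gap: -0.0
[-99.2818   0.1759  54.5575]
[-100.1855    0.4457   54.8502] [-0.5746  0.0524 -0.258 ]
```

View pics/d10.png

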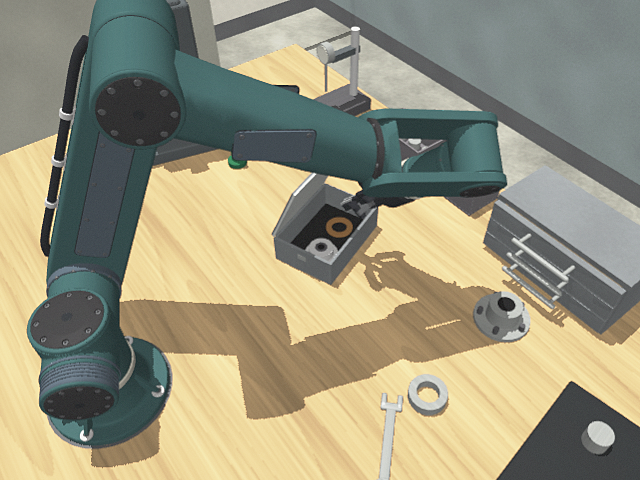

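View pics/w10.png

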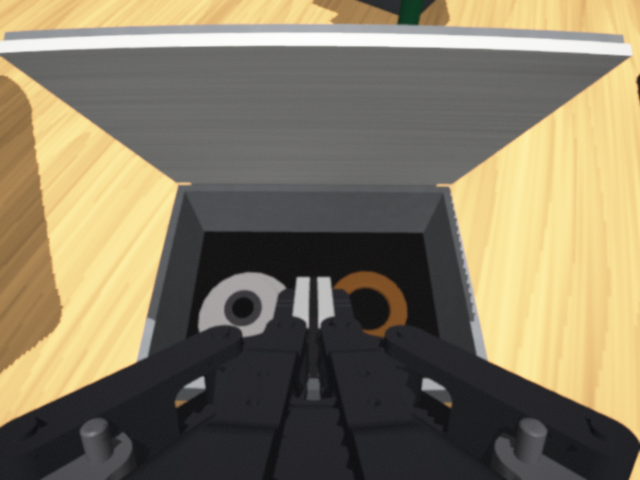

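```bash
python3 -c "
from h import *
w=bot.grab_frame('wrist');cv2.imwrite('pics/w11.png',w['img']);print(bot.state()['t'])
g=w['img'][:,313].mean(1);print([(i,int(g[i])) for i in range(20,110,2)])
for r in (30,47,55,65,75): print(r,theta(w,313,r))
"
```

```text
10.7
[(20, 201), (22, 196), (24, 198), (26, 196), (28, 177), (30, 173), (32, 172), (34, 175), (36, 226), (38, 252), (40, 253), (42, 253), (44, 253), (46, 253), (48, 240), (50, 129), (52, 106), (54, 104), (56, 104), (58, 104), (60, 106), (62, 104), (64, 105), (66, 107), (68, 106), (70, 104), (72, 104), (74, 105), (76, 107), (78, 105), (80, 105), (82, 105), (84, 104), (86, 106), (88, 107), (90, 105), (92, 105), (94, 104), (96, 104), (98, 105), (100, 104), (102, 103), (104, 104), (106, 104), (108, 105)]
30 [1.186727548641076, 3.0096567704424753]
47 [1.1514965509703299, 3.1197587102363697]
55 [1.1354535895608846, -3.1113434731252507]
65 [1.1158016765933862, -3.045925554937624]
75 [1.096534460219903, -2.9801099033849643]
```

```bash
python3 -m handwheel '[{"tx":0,"ty":-10,"tz":-4,"ax":0,"ay":0,"az":0,"claw":0},{"tx":0,"ty":-20,"tz":-9,"ax":0,"ay":0,"az":0,"claw":0},{"tx":0,"ty":-28,"tz":-13,"ax":0,"ay":0,"az":0,"claw":0},{"tx":0,"ty":-32,"tz":-14,"ax":0,"ay":0,"az":0,"claw":0},{"tx":0,"ty":-32,"tz":-14,"ax":0,"ay":0,"az":0,"claw":0}]'; python3 -c "
from h import *
w=bot.grab_frame('wrist');cv2.imwrite('pics/w12.png',w['img']);print(bot.state()['t'],bot.state()['wrist_force'],loc(bot.state()['eef_pos']))
g=w['img'][:,313].mean(1);print([(i,int(g[i])) for i in range(0,280,4)])
for r in (0,20,30,47,55,65,75,100,150): print(r,theta(w,313,r))
"
```

```text
t: 11.2
eef_pos: [0.5319, 0.0288, 0.1528]
ee_rot: [-0.382, 0.905, 0.17, -0.071]
wrist_force: [-1.0, 0.3, -0.1]
finger_gap: 0.001
11.25 [-0.5495 -0.322   0.2016] [-87.8219   0.2782  87.0472]
[(0, 27), (4, 31), (8, 29), (12, 67), (16, 124), (20, 131), (24, 92), (28, 83), (32, 149), (36, 153), (40, 150), (44, 159), (48, 151), (52, 149), (56, 156), (60, 156), (64, 160), (68, 157), (72, 159), (76, 167), (80, 169), (84, 167), (88, 160), (92, 160), (96, 164), (100, 165), (104, 165), (108, 166), (112, 165), (116, 166), (120, 169), (124, 171), (128, 169), (132, 170), (136, 175), (140, 177), (144, 174), (148, 169), (152, 163), (156, 163), (160, 165), (164, 169), (168, 173), (172, 175), (176, 174), (180, 176), (184, 146), (188, 116), (192, 117), (196, 212), (200, 219), (204, 216), (208, 71), (212, 63), (216, 65), (220, 64), (224, 63), (228, 60), (232, 49), (236, 49), (240, 53), (244, 49), (248, 50), (252, 53), (256, 51), (260, 45), (264, 10), (268, 10), (272, 13), (276, 13)]
0 [1.6488885318162312, 2.4180491797860335]
20 [1.5429647012348096, 2.607409914112902]
30 [1.5004924616116568, 2.6928253537627693]
47 [1.4374289997356138, 2.830759916856452]
55 [1.4106367220611626, 2.893592435511212]
65 [1.3791054820244868, 2.9708897821929394]
75 [1.349361909763507, 3.0471818944803477]
100 [1.2809020664287205, -3.047872779429284]
150 [1.1598004049548458, -2.674793459015703]
```

View pics/w12.png

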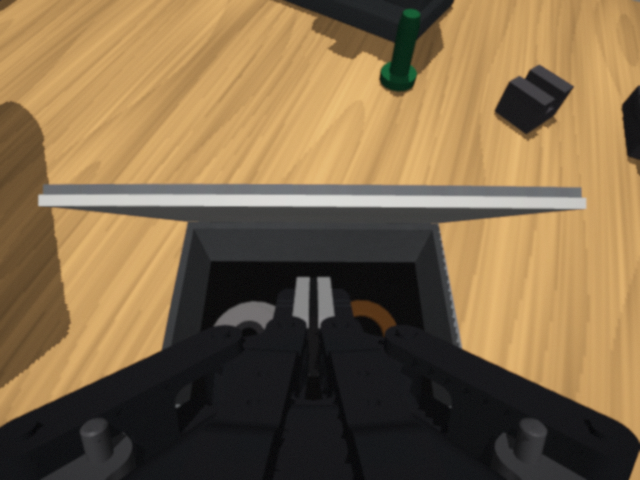

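The lid's edge is at row 205, roughly 1.03 rad, and falling slowly towards the fingers. I'll hold and let it arrive.

```bash
python3 -m handwheel '[{"tx":0,"ty":0,"tz":0,"ax":0,"ay":0,"az":0,"claw":0},{"tx":0,"ty":0,"tz":0,"ax":0,"ay":0,"az":0,"claw":0},{"tx":0,"ty":0,"tz":0,"ax":0,"ay":0,"az":0,"claw":0},{"tx":0,"ty":0,"tz":0,"ax":0,"ay":0,"az":0,"claw":0},{"tx":0,"ty":0,"tz":0,"ax":0,"ay":0,"az":0,"claw":0},{"tx":0,"ty":0,"tz":0,"ax":0,"ay":0,"az":0,"claw":0}]'; python3 -c "
from h import *
w=bot.grab_frame('wrist');cv2.imwrite('pics/w13.png',w['img']);print(bot.state()['t'],bot.state()['wrist_force'],loc(bot.state()['eef_pos']))
g=w['img'][:,250].mean(1);print([(i,int(g[i])) for i in range(190,280,3)])
for r in (205,220,230,240,250,260): print(r,theta(w,313,r))
"
```

```text
t: 11.85
eef_pos: [0.5315, 0.0287, 0.1516]
ee_rot: [-0.383, 0.905, 0.17, -0.072]
wrist_force: [0.8, -1.3, -0.1]
finger_gap: 0.004
11.9 [ 0.2668 -1.422  -1.2114] [-87.8108   0.1715  86.5352]
[(190, 142), (193, 142), (196, 145), (199, 150), (202, 155), (205, 155), (208, 152), (211, 138), (214, 81), (217, 82), (220, 80), (223, 80), (226, 81), (229, 81), (232, 83), (235, 82), (238, 81), (241, 80), (244, 80), (247, 80), (250, 80), (253, 81), (256, 81), (259, 80), (262, 80), (265, 91), (268, 92), (271, 90), (274, 115), (277, 174)]
205 [1.0340034580686004, -2.2612078392357597]
220 [1.001753265514267, -2.148059759012324]
230 [0.9802251460935816, -2.072467467320546]
240 [0.9586127413589718, -1.9967617479885105]
250 [0.9368616232139939, -1.920954201910373]
260 [0.914915104170421, -1.8450538727609447]
```

View pics/w13.png

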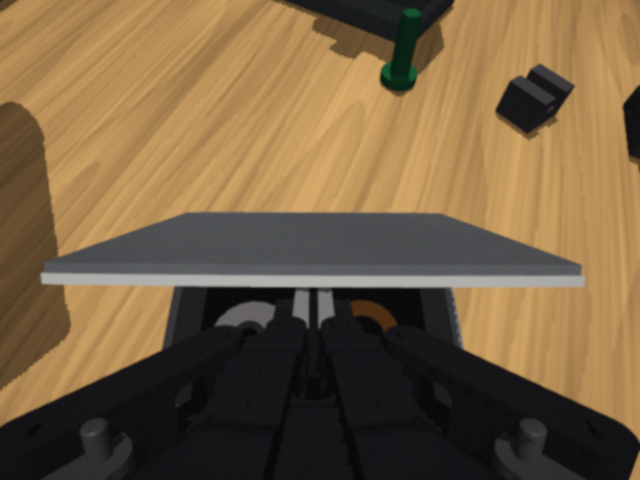

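```bash
python3 -m handwheel '[{"tx":0,"ty":0,"tz":0,"ax":0,"ay":0,"az":0,"claw":0},{"tx":0,"ty":0,"tz":0,"ax":0,"ay":0,"az":0,"claw":0},{"tx":0,"ty":0,"tz":0,"ax":0,"ay":0,"az":0,"claw":0},{"tx":0,"ty":0,"tz":0,"ax":0,"ay":0,"az":0,"claw":0}]'; python3 -c "
from h import *
w=bot.grab_frame('wrist');cv2.imwrite('pics/w14.png',w['img']);print(bot.state()['t'],bot.state()['wrist_force'],loc(bot.state()['eef_pos']))
g=w['img'][:,250].mean(1);print([(i,int(g[i])) for i in range(250,330,3)])
for r in (270,280,285,290,300): print(r,theta(w,313,r))
"
```

```text
t: 12.3
eef_pos: [0.5316, 0.0287, 0.1515]
ee_rot: [-0.383, 0.905, 0.17, -0.072]
wrist_force: [0.4, -1.4, -1.2]
finger_gap: 0.003
12.35 [-0.9202 -1.1171 -0.6766] [-87.7949   0.1495  86.5181]
[(250, 82), (253, 79), (256, 81), (259, 81), (262, 81), (265, 80), (268, 87), (271, 91), (274, 92), (277, 100), (280, 168), (283, 174), (286, 174), (289, 154), (292, 21), (295, 11), (298, 12), (301, 58), (304, 100), (307, 101), (310, 100), (313, 101), (316, 99), (319, 91), (322, 34), (325, 32), (328, 11)]
270 [0.8920966947161685, -1.7678445181890237]
280 [0.869565991480712, -1.6917586307973962]
285 [0.8581582029287185, -1.6536792899515815]
290 [0.8466429406355617, -1.6155732360922994]
300 [0.8232491683156268, -1.5392694320097549]
```

View pics/w14.png

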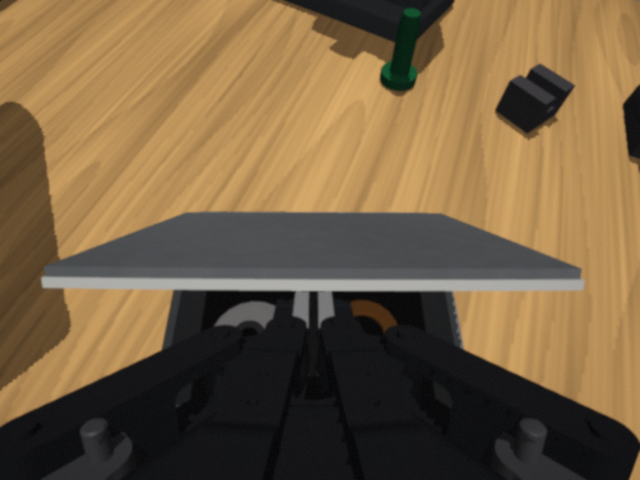

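The lid is resting still on the fingers at about 0.85 rad (edge row 288–290 in two consecutive frames). Now I lower it slowly.

```bash
python3 -m handwheel '[{"tx":0,"ty":2,"tz":1,"ax":0,"ay":0,"az":0,"claw":0},{"tx":0,"ty":5,"tz":2,"ax":0,"ay":0,"az":0,"claw":0},{"tx":0,"ty":8,"tz":3,"ax":0,"ay":0,"az":0,"claw":0},{"tx":0,"ty":11,"tz":4,"ax":0,"ay":0,"az":0,"claw":0},{"tx":0,"ty":14,"tz":5,"ax":0,"ay":0,"az":0,"claw":0},{"tx":0,"ty":17,"tz":6,"ax":0,"ay":0,"az":0,"claw":0},{"tx":0,"ty":20,"tz":6,"ax":0,"ay":0,"az":0,"claw":0},{"tx":0,"ty":23,"tz":7,"ax":0,"ay":0,"az":0,"claw":0},{"tx":0,"ty":26,"tz":7,"ax":0,"ay":0,"az":0,"claw":0},{"tx":0,"ty":30,"tz":8,"ax":0,"ay":0,"az":0,"claw":0},{"tx":0,"ty":33,"tz":8,"ax":0,"ay":0,"az":0,"claw":0},{"tx":0,"ty":36,"tz":8,"ax":0,"ay":0,"az":0,"claw":0}]'; python3 -c "
from h import *
w=bot.grab_frame('wrist');cv2.imwrite('pics/w15.png',w['img']);print(bot.state()['wrist_force'],loc(bot.state()['eef_pos']))
for r in range(270,400,20): print(r,theta(w,313,r))
"
```

```text
t: 13.55
eef_pos: [0.5385, 0.0106, 0.1199]
ee_rot: [-0.383, 0.905, 0.17, -0.072]
wrist_force: [-0.8, 0.4, -0.6]
finger_gap: -0.0
[ 0.3481 -0.7731 -1.7601] [-107.4517    0.027    54.3712]
270 [0.6891087969659766, -1.5657679826845472]
290 [0.6429327681750855, -1.412774437534337]
310 [0.5929000797339125, -1.2573307883971259]
330 [0.5375289892756381, -1.0983967245982558]
350 [0.47442318643213527, -0.9339640765222054]
370 [0.3991895348767597, -0.7599672920372474]
390 [0.3018724253426017, -0.5667140475920596]
```

View pics/w15.png

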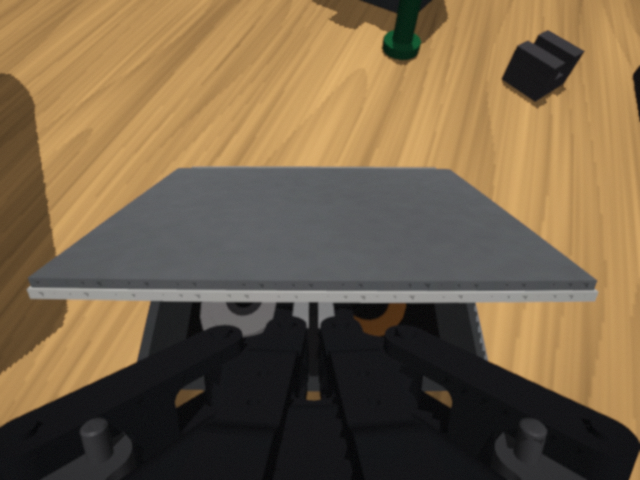

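```bash
python3 -m handwheel '[{"tx":0,"ty":3,"tz":0,"ax":0,"ay":0,"az":0,"claw":0},{"tx":0,"ty":6,"tz":1,"ax":0,"ay":0,"az":0,"claw":0},{"tx":0,"ty":9,"tz":1,"ax":0,"ay":0,"az":0,"claw":0},{"tx":0,"ty":12,"tz":1,"ax":0,"ay":0,"az":0,"claw":0},{"tx":0,"ty":15,"tz":2,"ax":0,"ay":0,"az":0,"claw":0},{"tx":0,"ty":18,"tz":2,"ax":0,"ay":0,"az":0,"claw":0},{"tx":0,"ty":21,"tz":3,"ax":0,"ay":0,"az":0,"claw":0},{"tx":0,"ty":24,"tz":4,"ax":0,"ay":0,"az":0,"claw":0},{"tx":0,"ty":27,"tz":5,"ax":0,"ay":0,"az":0,"claw":0},{"tx":0,"ty":30,"tz":6,"ax":0,"ay":0,"az":0,"claw":0},{"tx":0,"ty":33,"tz":7,"ax":0,"ay":0,"az":0,"claw":0},{"tx":0,"ty":36,"tz":7,"ax":0,"ay":0,"az":0,"claw":0}]'; python3 -c "
from h import *
w=bot.grab_frame('wrist');cv2.imwrite('pics/w16.png',w['img']);print(bot.state()['wrist_force'],loc(bot.state()['eef_pos']))
for r in range(270,370,10): print(r,theta(w,313,r))
"
```

```text
t: 14.8
eef_pos: [0.5457, -0.0078, 0.0892]
ee_rot: [-0.383, 0.905, 0.17, -0.072]
wrist_force: [-0.2, -0.0, -1.1]
finger_gap: -0.0
[ 1.8658 -0.478  -2.5708] [-127.292     0.0431   23.7084]
270 [0.46321053976340726, -1.3404387256927754]
280 [0.4367493027440323, -1.2604222972438728]
290 [0.40848828195701814, -1.1788989233096374]
300 [0.37803772007644854, -1.0955383184384972]
310 [0.34486445064474874, -1.0098641031292122]
320 [0.3082060374202768, -0.9211675805129116]
330 [0.26690572608634516, -0.8283423775408942]
340 [0.21905568704294803, -0.7295274322918823]
350 [0.16107867155142164, -0.6211884509585316]
360 [0.08454147449563287, -0.49493122754175417]
```

View pics/w16.png

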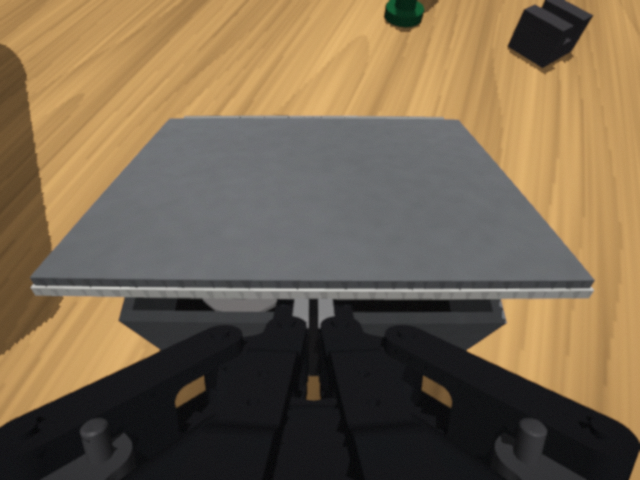

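```bash
python3 -m handwheel '[{"tx":0,"ty":3,"tz":1,"ax":0,"ay":0,"az":0,"claw":0},{"tx":0,"ty":6,"tz":2,"ax":0,"ay":0,"az":0,"claw":0},{"tx":0,"ty":8.5,"tz":3,"ax":0,"ay":0,"az":0,"claw":0},{"tx":0,"ty":11,"tz":3.5,"ax":0,"ay":0,"az":0,"claw":0},{"tx":0,"ty":13,"tz":4,"ax":0,"ay":0,"az":0,"claw":0},{"tx":0,"ty":15,"tz":5,"ax":0,"ay":0,"az":0,"claw":0},{"tx":0,"ty":17,"tz":5.5,"ax":0,"ay":0,"az":0,"claw":0},{"tx":0,"ty":19,"tz":6,"ax":0,"ay":0,"az":0,"claw":0},{"tx":0,"ty":21,"tz":7,"ax":0,"ay":0,"az":0,"claw":0},{"tx":0,"ty":23,"tz":8,"ax":0,"ay":0,"az":0,"claw":0},{"tx":0,"ty":25,"tz":8.5,"ax":0,"ay":0,"az":0,"claw":0},{"tx":0,"ty":27,"tz":9,"ax":0,"ay":0,"az":0,"claw":0}]'; python3 -c "
from h import *
w=bot.grab_frame('wrist');cv2.imwrite('pics/w17.png',w['img']);print(bot.state()['wrist_force'],loc(bot.state()['eef_pos']))
for r in range(270,350,10): print(r,theta(w,313,r))
"
```

```text
t: 16.05
eef_pos: [0.5503, -0.0195, 0.0637]
ee_rot: [-0.383, 0.905, 0.17, -0.072]
wrist_force: [-0.4, -0.9, -1.3]
finger_gap: 0.003
[-0.1308  0.261  -2.5426] [-139.6901    0.0547   -1.6431]
270 [0.27360216549011224, -1.149756567299193]
280 [0.2402493550911192, -1.0628485502610978]
290 [0.20297007507785939, -0.9723069032057101]
300 [0.16035581795945963, -0.8767825905490872]
310 [0.10997386541003162, -0.7738996809432149]
320 [0.04689873259755486, -0.6587864289395033]
330 [-0.04254728860890751, -0.5178155076751287]
340 None
```

View pics/w17.png

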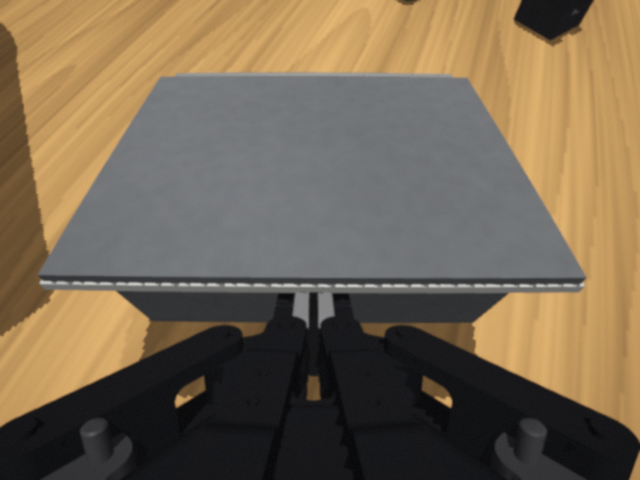

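```bash
python3 -m handwheel '[{"tx":0,"ty":2,"tz":0.5,"ax":0,"ay":0,"az":0,"claw":0},{"tx":0,"ty":4,"tz":1.5,"ax":0,"ay":0,"az":0,"claw":0},{"tx":0,"ty":6,"tz":2,"ax":0,"ay":0,"az":0,"claw":0},{"tx":0,"ty":8,"tz":2.5,"ax":0,"ay":0,"az":0,"claw":0},{"tx":0,"ty":10,"tz":3.5,"ax":0,"ay":0,"az":0,"claw":0},{"tx":0,"ty":12,"tz":4,"ax":0,"ay":0,"az":0,"claw":0},{"tx":0,"ty":13.5,"tz":4.5,"ax":0,"ay":0,"az":0,"claw":0},{"tx":0,"ty":15,"tz":5,"ax":0,"ay":0,"az":0,"claw":0},{"tx":0,"ty":16.5,"tz":6,"ax":0,"ay":0,"az":0,"claw":0},{"tx":0,"ty":18,"tz":6.5,"ax":0,"ay":0,"az":0,"claw":0},{"tx":0,"ty":19,"tz":7,"ax":0,"ay":0,"az":0,"claw":0},{"tx":0,"ty":19,"tz":7,"ax":0,"ay":0,"az":0,"claw":0}]'; python3 -c "
from h import *
w=bot.grab_frame('wrist');cv2.imwrite('pics/w18.png',w['img']);print(bot.state()['wrist_force'],loc(bot.state()['eef_pos']))
d=bot.grab_frame('side');crop(d,260,130,400,280,4,'d18.png')
for r in range(270,330,5): print(r,theta(w,313,r))
"
```

```text
t: 17.3
eef_pos: [0.5533, -0.0272, 0.0451]
ee_rot: [-0.383, 0.905, 0.17, -0.072]
wrist_force: [0.1, -0.5, -1.2]
finger_gap: 0.001
[-0.3973 -0.2896 -2.7622] [-147.75      0.0554  -19.8379]
270 [0.1129460358327323, -0.988937113780732]
275 [0.0911158660624421, -0.9402965647060325]
280 [0.06734463467711187, -0.8897805420688101]
285 [0.04114807370572752, -0.8369124354138933]
290 [0.011811581538360068, -0.7809851581566714]
295 [-0.021798157063441886, -0.7208727543956082]
300 [-0.061681554945742484, -0.6545820024396516]
305 [-0.11205984068867583, -0.5778986849372061]
310 [-0.18599642406930741, -0.47776621245607886]
315 None
320 None
325 None
```

View pics/w18.png

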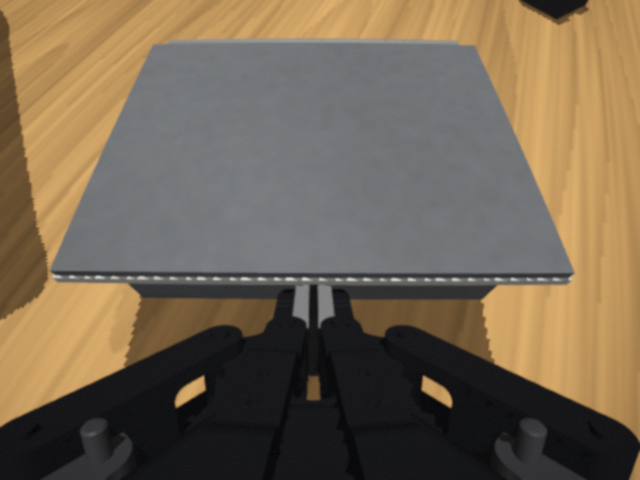

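View pics/d18.png

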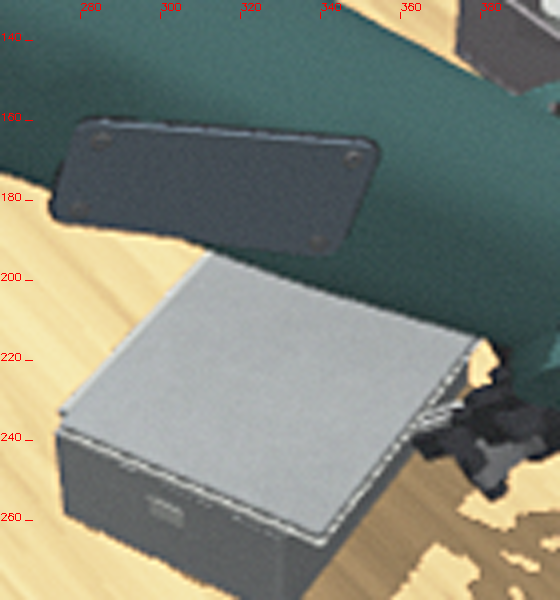

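```bash
python3 -m handwheel '[{"tx":0,"ty":1,"tz":0.5,"ax":0,"ay":0,"az":0,"claw":0},{"tx":0,"ty":2,"tz":1,"ax":0,"ay":0,"az":0,"claw":0},{"tx":0,"ty":3,"tz":2,"ax":0,"ay":0,"az":0,"claw":0},{"tx":0,"ty":4,"tz":3,"ax":0,"ay":0,"az":0,"claw":0},{"tx":0,"ty":5,"tz":4,"ax":0,"ay":0,"az":0,"claw":0},{"tx":0,"ty":6,"tz":5,"ax":0,"ay":0,"az":0,"claw":0},{"tx":0,"ty":7,"tz":6,"ax":0,"ay":0,"az":0,"claw":0},{"tx":0,"ty":8,"tz":7,"ax":0,"ay":0,"az":0,"claw":0},{"tx":0,"ty":9,"tz":8,"ax":0,"ay":0,"az":0,"claw":0},{"tx":0,"ty":10,"tz":9,"ax":0,"ay":0,"az":0,"claw":0},{"tx":0,"ty":11,"tz":10,"ax":0,"ay":0,"az":0,"claw":0},{"tx":0,"ty":11,"tz":10,"ax":0,"ay":0,"az":0,"claw":0}]'; python3 -c "
from h import *
w=bot.grab_frame('wrist');cv2.imwrite('pics/w19.png',w['img']);print(bot.state()['wrist_force'],loc(bot.state()['eef_pos']))
d=bot.grab_frame('side');crop(d,260,130,400,280,4,'d19.png')
for r in range(250,310,5): print(r,theta(w,313,r))
"
```

```text
t: 18.6
eef_pos: [0.5533, -0.0275, 0.0303]
ee_rot: [-0.383, 0.905, 0.17, -0.072]
wrist_force: [0.5, -0.4, -0.1]
finger_gap: 0.002
[-0.1603 -1.1592 -0.2571] [-148.0886    0.0295  -34.5734]
250 [0.11176557836738699, -1.0964435011364526]
255 [0.09361129329535121, -1.0512954118135804]
260 [0.07414276214015342, -1.004866894714689]
265 [0.053107817281223824, -0.9569138655135156]
270 [0.03016681075873355, -0.9071046758000195]
275 [0.0048437882447010415, -0.8549712715941993]
280 [-0.023563968394994764, -0.7998187209216403]
285 [-0.05617175037263335, -0.7405393900917486]
290 [-0.09495032458935099, -0.6751700272352232]
295 [-0.14406642565184946, -0.5995512570894347]
300 [-0.2164797372607777, -0.5007305871165104]
305 None
```

View pics/w19.png

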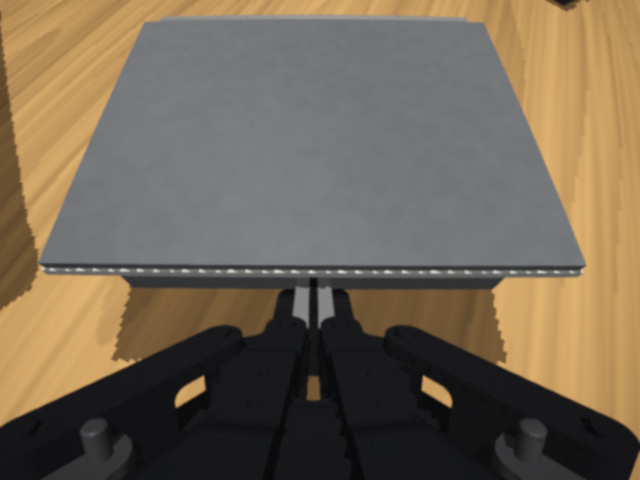

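View pics/d19.png

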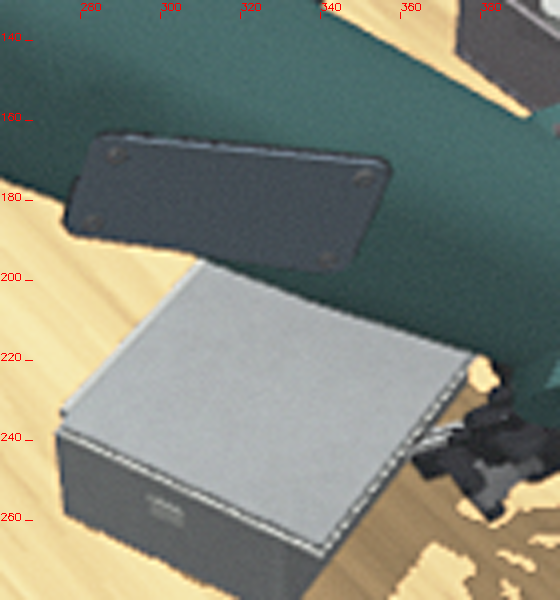

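The lid reads about 0.005 rad and the wrist load has gone (z back to about −0.2 N), so the fingers are free beneath the overhang. Now I draw the hand out forwards, then up.

```bash
python3 -m handwheel '[{"tx":0,"ty":4,"tz":-3,"ax":0,"ay":0,"az":0,"claw":0},{"tx":0,"ty":9,"tz":-7,"ax":0,"ay":0,"az":0,"claw":0},{"tx":0,"ty":15,"tz":-13,"ax":0,"ay":0,"az":0,"claw":0},{"tx":0,"ty":22,"tz":-20,"ax":0,"ay":0,"az":0,"claw":0},{"tx":0,"ty":29,"tz":-28,"ax":0,"ay":0,"az":0,"claw":0},{"tx":0,"ty":36,"tz":-36,"ax":0,"ay":0,"az":0,"claw":0},{"tx":0,"ty":36,"tz":-50,"ax":0,"ay":0,"az":0,"claw":0},{"tx":0,"ty":30,"tz":-65,"ax":0,"ay":0,"az":0,"claw":0},{"tx":0,"ty":20,"tz":-80,"ax":0,"ay":0,"az":0,"claw":0},{"tx":0,"ty":10,"tz":-95,"ax":0,"ay":0,"az":0,"claw":0},{"tx":0,"ty":0,"tz":-110,"ax":0,"ay":0,"az":0,"claw":0},{"tx":0,"ty":0,"tz":-110,"ax":0,"ay":0,"az":0,"claw":0}]'; python3 -m handwheel '[{"tx":0,"ty":0,"tz":0,"ax":0,"ay":0,"az":0,"claw":0},{"tx":0,"ty":0,"tz":0,"ax":0,"ay":0,"az":0,"claw":0},{"tx":0,"ty":0,"tz":0,"ax":0,"ay":0,"az":0,"claw":0},{"tx":0,"ty":0,"tz":0,"ax":0,"ay":0,"az":0,"claw":0}]'; python3 -c "
from h import *
w=bot.grab_frame('wrist');cv2.imwrite('pics/w20.png',w['img']);print(bot.state()['wrist_force'],loc(bot.state()['eef_pos']),bot.state()['qd'])
for n in ('side','scene'): cv2.imwrite('pics/%s20.png'%n,bot.grab_frame(n)['img'])
for r in range(150,310,10): print(r,theta(w,313,r))
"
```

```text
t: 19.9
eef_pos: [0.5837, -0.1021, 0.1115]
ee_rot: [-0.381, 0.906, 0.171, -0.069]
wrist_force: [0.7, 0.2, 1.1]
finger_gap: -0.001
t: 20.3
eef_pos: [0.5816, -0.1007, 0.1062]
ee_rot: [-0.383, 0.905, 0.17, -0.073]
wrist_force: [-0.2, -1.4, 0.6]
finger_gap: -0.0
[-0.6564 -0.2226  0.2559] [-226.6567   -0.2769   41.3952] [-0.0011 -0.0023 -0.0043  0.0015  0.0012  0.0007]
150 [0.31387328746603105, -1.8356191183882937]
160 [0.27518341739279234, -1.744834275368079]
170 [0.2338168506217556, -1.6509160356550803]
180 [0.1891182677743377, -1.5532631934275656]
190 [0.14016338758385463, -1.4510085886290147]
200 [0.08557316932289266, -1.342832940882709]
210 [0.023123508002624808, -1.226574129171945]
220 [-0.051216645780697546, -1.0982648553885999]
230 [-0.14636883939335485, -0.9490486013209365]
240 [-0.29377010570147455, -0.7475541272576239]
250 None
260 None
270 None
280 None
290 None
300 None
```

View pics/w20.png

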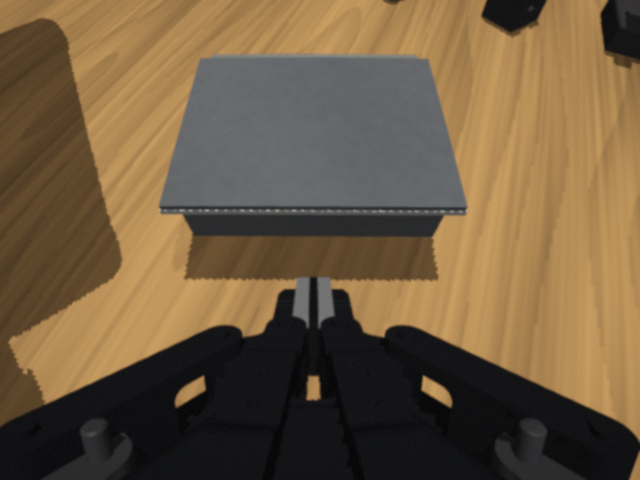

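View pics/side20.png

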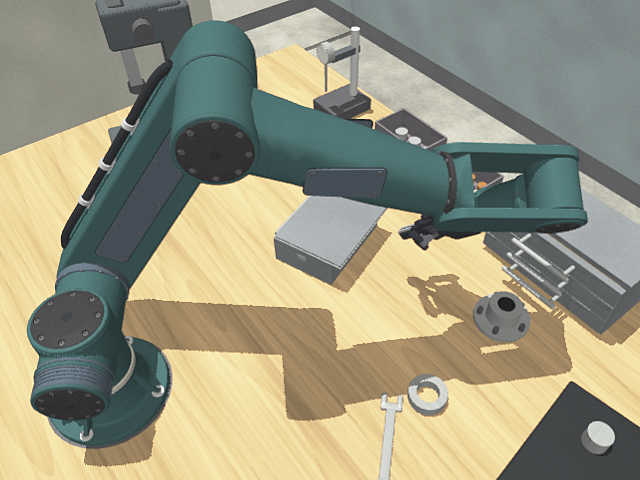

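View pics/scene20.png

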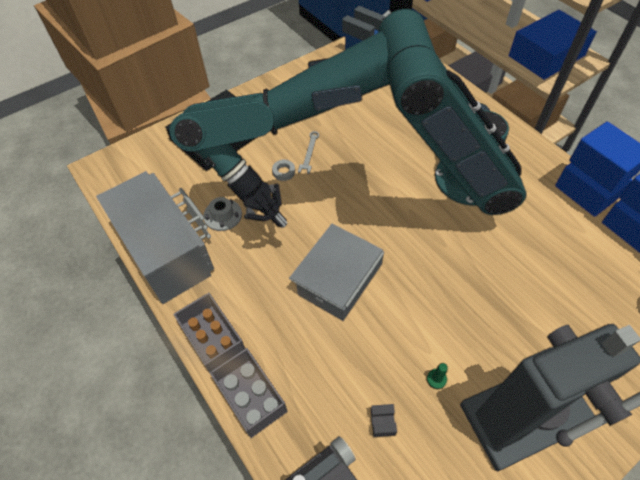

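The wrist view shows the lid flat on the case with its edge at row 213 (about 0 rad), and the fingers are well clear. The hub (223,213), ring gauge (284,169), mandrel (437,377) and vee block (384,420) are at their starting pixels.

```bash
python3 -c "
from h import *
print(bot.state()['t'],bot.state()['wrist_force']); print(bot.close_job())"
```

```text
20.45 [-0.6759  0.6231  0.0202]
the job is handed in; nothing more can be done
None
```

The lid is shut, the hand is clear, and I handed the job in at about 20.5 s; no verdict is reported.

- **Tipping and catch:** I pushed the lid from behind with the closed fingers until it passed upright, then moved the hand over and under it. The lid came to rest on the outside of the fingers at about 0.85 rad and held still there.
- **Lowering:** I let it down in small steps at about 0.2 rad/s or less, slowing to about 0.05 rad/s at the end. The hand then came out forwards and up.

**Last checks:**
- **Lid:** it measures about 0 rad in the wrist picture, within about 0.02 rad of calibration error, and looks flat in the other two views.
- **Forces:** wrist force read about 1 N or less when I handed in, and never more than about 3 N in the readings I took.
- **Bystanders:** in the scene view the hub, ring gauge, wrench, mandrel and vee block looked unmoved, judged by eye. The bearing and washer are hidden under the lid, but the hand never went into the case.

**What disagreed:**
- **Fingertip position:** all the pictures put the closed fingertips about 20 mm behind the reported TCP, not 22 mm ahead as stated. I planned with the measured value, and the lid came to rest where that predicted (0.85 rad).
- **Arm overshoot:** the arm ran up to 20 mm past its target for a moment after fast moves, so I made the lowering moves slowly.

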